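Batch of drawer pulls into the tumbler

TASK

Slide the tumbling machine's guard fully open, lay every wooden drawer pull from the bench in its tipping tray, and only when they are all in the tray lift the handle to tip them into the hopper. Lower the tray until it is level again, then push the guard shut until its latch clicks, and press the start button fully down and let it go. Leave the mallet, bottle, tin and brass weight where they stand.

Things in the scene. Friction and masses are not known exactly. Their poses are not given: they have to be found in the camera images.
- hopper_in (a point): Hopper of the fixed tumbling machine: open grey bin beyond the tray. Point: centre of its inner floor, 12 mm above the bench. Machine axes (yaw varies): x from tray into hopper, away from the robot; y to the side where the guard parks; z up. Inside 150 mm (x) by 254 mm (y), 113 mm deep up to the guard. Far wall top 190 mm above the bench, -y wall 155 mm, others about 120 mm
- tray_in (a point): Tipping tray: steel pan hinged to the hopper's near side, open at the pour edge. Point: centre of its flat floor, 95.5 mm from the pour edge, 128 mm above the bench. Machine axes, turning with the tray (x to the hopper, z out of the floor). Floor inside 113 mm (x) by 220 mm (y); rim 32 mm above it; beyond the floor a ramp 40 mm long rises 12 mm to the pour edge
- tray_hinge (a point): Point on the hinge axis of the tray, which is the pour edge, 140 mm above the bench, fixed to the machine; axes as the machine's; the hinge runs along y
- tray_handle (a point): Middle of the tray's handle: round dark-steel bar 12 mm thick along y, 108 mm clear between its two arms, 46 mm out from the tray's near wall, 200 mm from the hinge axis and at its height (140 mm above the bench) when level. It moves on a circle about the hinge, towards the hopper as it rises; axes turn with the tray
- tray (a joint): Tilt of the tray, rad: 0 level at rest, grows as the handle is lifted, 1.45 at its stop (pouring). The hinge is stiff (0.8 N m): the tray stays where it is left; lifting takes 6 to 9 N at the handle, and lowering needs a light push or pull. Parts slide out from about 0.9 rad, surely by 1.3
- guard_grip (a point): Upright black grip on the clear sliding guard, 50 mm (x) by 14 mm (y), 46 mm tall; point: its centre, 153 mm above the bench (top 176 mm, panel surface 130 mm). Machine axes. The guard slides along y over the hopper: opens to +y, shuts to -y. Shut, the grip is 90 mm on the -y side of the hopper's centre, the -y wall 37 mm further
- guard (a joint): Opening of the guard, m: 0 fully shut, 0.25 fully open (beside the hopper). It slides with 2 N of friction and stays where it is left. A sprung roller latch resists from about 0.019 to 0.009 (about 10 N at the grip), then snaps the guard home to 0 and holds it
- start_top (a point): Top of the black round start button, 32 mm across, facing up, 62 mm above the bench on a low grey box beside the tray (+y side)
- start (a joint): Travel of the start button, m: 0 released, 0.006 fully down; it springs back; fully down takes 5 N
- pull0_mid (a point): Wooden drawer pull lying on the bench beside the machine: flat base 80 x 34 mm, 14 mm thick, with a raised rib 64 x 18 mm on top, 32 mm tall in all, 65 g more or less. Point: its centre, half-way up (16 mm above what it lies on). x along its length, y across, z up from base to rib. Three to five of the five pulls are present
- pull1_mid (a point): Another wooden drawer pull exactly like pull0; may be absent
- pull2_mid (a point): Another wooden drawer pull exactly like pull0; may be absent
- pull3_mid (a point): Another wooden drawer pull exactly like pull0; may be absent
- pull4_mid (a point): Another wooden drawer pull exactly like pull0; may be absent
- mallet: Wooden mallet standing on its head, 76 mm across, 200 mm tall; bystander, leave alone. Origin: centre of its underside
- glue: White glue bottle 60 mm across, 160 mm tall; bystander, leave alone. Origin: centre of its underside
- wax: Metal wax tin 76 mm across, 60 mm tall; bystander, leave alone. Origin: centre of its underside
- weight: Brass cylinder 48 mm across, 50 mm tall; bystander, leave alone. Origin: centre of its underside
Mind the look-alikes: they are no part of the job. What is shaped like the part that bears pull4_mid but white is not meant. What is shaped like the part that bears pull1_mid but turquoise is not meant.

How it is judged:
By the outcome, as a careful person would: the job done as asked, in the order asked, and still so for the second after the job is handed in, with the robot touching nothing.
Of pull0, pull1, pull2, pull3, pull4 only 3 to 5 are there at a start; the rules pass over those that are not, and their reading is None.
At some moment in a run one of pull0, pull1, pull2, pull3, pull4 may be knocked a few centimetres aside while the robot is not near it.
Once in a run the grip may slacken for a moment while it holds something.
It also fails if it takes over 210 s, if anything falls off the work surface, if the arm or the gripper's body presses on something with over 40 N, if the wrist force passes 120 N, or if a joint passes its speed limit or range.

ROBOT

A 7-joint arm with a two-finger parallel gripper is mounted at the origin on the work surface. World frame = base frame: x ahead of the robot, y to its left, z up, the work surface at z = 0. Lengths are in m, angles in rad, forces in N, time in s.
With the tool pointing down it reaches from about 0.4 to 0.85 m from the base axis. Payload 4.5 kg.
Tool frame: the origin (TCP) lies on the centre line of the jaws, within the pads' length; the fingertips stand 11 mm ahead of it and the grasp point (between the pads) lies 8 mm behind it; z points along the fingers, y is the direction in which the jaws open and shut (so a half turn about z gives the same grasp; the last joint's range is limited). The gripper opens to 88 mm and grips with 3 to 60 N. Pads are 18 mm wide; open, the fingers measure 123 mm over their backs; the gripper's body (75 mm by 187 mm) begins 45 mm behind the grasp point.
Start: joints at [1.374, 0.689, -0.195, 1.565, 0.157, 0.902, -0.215], TCP at [0.143, -0.608, 0.25] pointing down, gripper open.
Joint ranges: [-3.01, 3.01], [-0.46, 2.08], [-1.47, 1.51], [0.13, 2.56], [-1, 4.14], [0.04, 2.09], [-2.66, 2.66]. Speed limits (rad/s): [2.57, 2.57, 3.14, 3.14, 3.14, 3.14, 3.14].

INTERFACE

Orientations are given as a rotation vector (axis times angle).
In Python, from station import robot, grab_frame, recognise gives the robot as it stands.
- The arm moves only by the shell command python3 -m crank 'ROWS' [FORCE]. ROWS is text: rows parted by semicolons, each of 7 numbers parted by spaces: the closure in counts, from 0 (fully open) to 255 (shut), then the shift along the world's x, y, z in m, then the turn, a rotation vector about the world's x, y, z in degrees. A call has 1 to 5 rows; each row shifts and turns the commanded pose from where the row before left it; what a row does not reach is not made up. A row lasts 1/12 s, in which the tool goes at most 41.7 mm and 7.16 degrees, less where a joint would pass 70% of its speed; a pose out of reach is approached as far as the arm can. A call is refused whole if a number of a shift passes 0.0417 or a number of a turn 7.16, either way. A call with a gripper value outside its range is refused whole. The fingers move at their own pace and stop on an object; FORCE is the grip in N (left out, the last holds). Time passes only in rows, so rows that do not move let the fingers close. It gives the time, the measured TCP pose, the force and the opening at its end, in the units of the state.
- robot.read_state(): the state, without advancing time (a new reading comes with each control period).
- grab_frame(name): name is "scene" or "top" or "wrist"; returns a dict with "img" (420x560x3 uint8, blue, green, red), "range_z" (420x560 float32, m along the optical axis (not along the pixel's ray), 0 where there is no reading), "fx", "fy", "cx", "cy" (pixels), "D" ([k1, k2, p1, p2, k3] as OpenCV has them; the pictures are not rectified), "rvec" (rotation vector, rad) and "tvec" (3), from world to camera coordinates, as OpenCV has them. Camera axes: x right, y down, z forward; pixel columns grow to the right and rows downward; lengths in m; the calibration is good to about 2 mm. A picture is of the moment at which its call begins.
- robot.close_job(): hands the job in, once; it reports no verdict.
Trained networks look in the newest picture that a camera, given by its name, has taken for a name from the list of things; names that differ only in an ending like _2 or _b are one class to them, and where a whole thing is asked for, a point or a joint stands for the part that bears it (a point fixed in the world has none). Each returns a list of dicts, best first, with "conf" (0 to 1); they miss things now and then, are a little off and sometimes report something else, mostly with a low value. They report only what shows in the picture. A call takes as long as a camera call. They do not tell look-alikes from the thing itself.
- recognise(camera, name): "at" ([column, row] in pixels, amid what is visible of it).
The state is a dict: "clock": time; "q": joint angles; "qd": joint speeds; "tau": joint torques, N m; "tcp_pos": TCP position; "orientation": TCP orientation; "wrist_force": force on the tool from outside, world axes, zero at the start; "moment": the same for the moment, N m; "gripper_width": opening from 0.0 (shut) to 1.0 (fully open).
Only numpy, scipy, OpenCV 4.12 (cv2) and the standard library are available. Lean on these libraries where they do the work, as an engineer would, in place of code of your own. Each camera call takes 0.05 s, during which the arm holds its last target.

## Working session

There is one attempt and no reset: what is moved stays moved. The work goes in short steps, Python scripts to look and compute and a shell command to move; the robot and the scene stay as the last step left them, time stands still between calls to the robot, and variables do not carry over. Pictures are saved under pics/ and viewed, and the job is handed in when it is done.

```bash
ls; mkdir -p pics; python3 - <<'E'
from station import robot, grab_frame, recognise
import cv2
print(robot.read_state())
for n in ("scene","top","wrist"):
    f=grab_frame(n); cv2.imwrite(f"pics/{n}0.png",f["img"])
    print(n,f["fx"],f["fy"],f["cx"],f["cy"],f["D"],f["rvec"],f["tvec"])
E
```

```text
pics
{'clock': 0.0, 'q': array([ 1.37378534,  0.68997759, -0.19453208,  1.56635241,  0.15732248,
        0.90248205, -0.21512298]), 'qd': array([ 0.00098796, -0.00207027,  0.00032981,  0.00095136, -0.0008117 ,
        0.00069734,  0.00184105]), 'tau': array([ 4.39632049e-04, -5.27563584e+01, -1.26644455e+00, -1.53430098e+01,
       -5.25140378e-02,  6.64014588e-03,  1.82643021e-04]), 'tcp_pos': array([ 0.14279727, -0.60783971,  0.24891223]), 'orientation': array([-3.11889989e+00, -3.61687480e-01,  5.42957396e-04]), 'wrist_force': array([-0.82805152, -0.01404576, -0.18267314]), 'moment': array([ 0.03109795,  0.01502321, -0.00415494]), 'gripper_width': 1.0013722232029039}
scene 507.8006880358696 507.8006880358696 275.56811865287614 208.20538184990036 [-0.15544371  0.          0.          0.          0.        ] [ 1.13462064  2.40982386 -0.92912998] [ 0.30328578 -0.22957994  1.78801671]
top 454.0403302151447 454.0403302151447 278.0383071090402 212.10914216136692 [0.00751608 0.         0.         0.         0.        ] [ 2.12317572 -2.13283669  0.18231414] [0.0506121  0.54881365 1.30404505]
wrist 371.38788327769794 371.38788327769794 274.69008706361313 203.92643428352454 [-0.02318044  0.          0.          0.          0.        ] [-2.27550501  1.80185925  0.26638329] [-0.62419651 -0.0392984   0.39176626]
```

View pics/scene0.png

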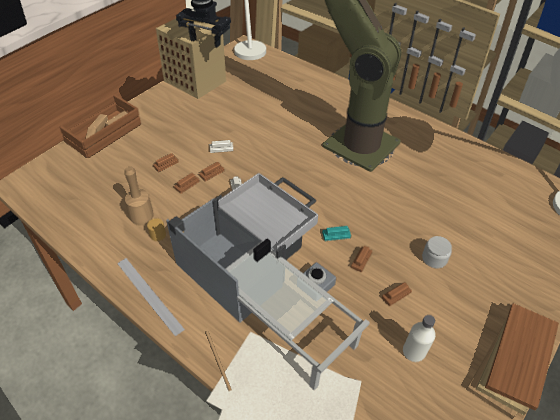

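View pics/top0.png

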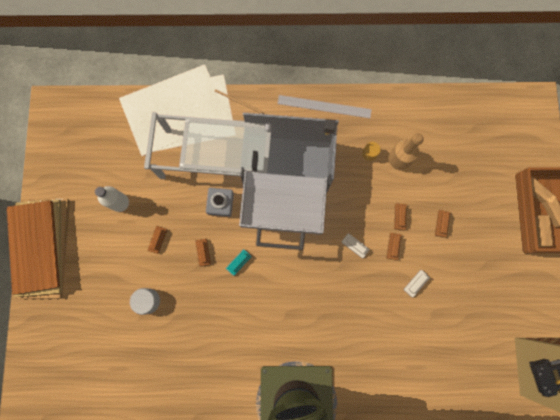

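View pics/wrist0.png

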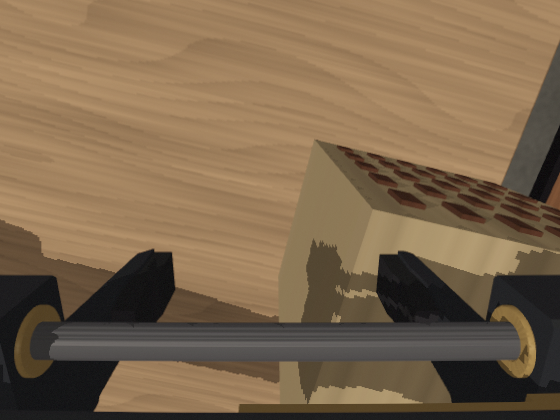

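The top view (up = +x, left = +y) shows the machine at about (285,170) and the guard grip at (255,160), so the guard is already partly open. Candidates for pulls:
- **Brown:** (158,240), (202,252), (400,216), (394,246) and (443,223).
- **Look-alikes:** turquoise (238,262), white (356,246) and white (416,284). Neither colour is wanted.
- **Scrap:** the wooden pieces in the box at (545,215) are scenery.

Next I'll write helpers and measure.

```bash
cat > h.py <<'E'
import numpy as np, cv2
from station import robot, grab_frame, recognise
def cam(f):
    R=cv2.Rodrigues(np.array(f["rvec"],float))[0]; t=np.array(f["tvec"],float).reshape(3)
    K=np.array([[f["fx"],0,f["cx"]],[0,f["fy"],f["cy"]],[0,0,1]]); return R,t,K,np.array(f["D"],float)
def ray(f,uv):
    R,t,K,D=cam(f); p=cv2.undistortPoints(np.array(uv,float).reshape(-1,1,2),K,D).reshape(-1,2)
    d=np.c_[p,np.ones(len(p))]@R; return -R.T@t,d
def onplane(f,uv,z):
    c,d=ray(f,uv); s=(z-c[2])/d[:,2]; return c+d*s[:,None]
def cloud(f):
    h,w=f["range_z"].shape; u,v=np.meshgrid(np.arange(w),np.arange(h))
    c,d=ray(f,np.c_[u.ravel(),v.ravel()]); P=c+d*f["range_z"].reshape(-1,1); return P.reshape(h,w,3)
def proj(f,P):
    R,t,K,D=cam(f); return cv2.projectPoints(np.array(P,float).reshape(-1,1,3),np.array(f["rvec"],float),t,K,D)[0].reshape(-1,2)
def brown(f,P=None):
    hsv=cv2.cvtColor(f["img"],cv2.COLOR_BGR2HSV)
    return hsv
def pulls(f,zmin=.006,zmax=.045,show=False):
    """blobs above bench by depth; returns list centre, long-axis yaw, colour"""
    P=cloud(f); m=((P[...,2]>zmin)&(P[...,2]<zmax)&(f["range_z"]>0)).astype(np.uint8)
    m=cv2.morphologyEx(m,cv2.MORPH_OPEN,np.ones((2,2),np.uint8))
    n,l,s,c=cv2.connectedComponentsWithStats(m); out=[]
    for i in range(1,n):
        if s[i,4]<60: continue
        q=P[l==i]; r=cv2.minAreaRect(q[:,:2].astype(np.float32)); (cx,cy),(a,b),an=r
        if b>a: a,b,an=b,a,an+90
        an=(an+90)%180-90
        out.append((c[i].round(0),np.round([cx,cy],4),round(an,1),np.round([a,b],3),q[:,2].max().round(3),f["img"][l==i].mean(0).round(0)))
    return out
def st():
    s=robot.read_state(); R=cv2.Rodrigues(np.array(s["orientation"]))[0]
    print("t",round(s["clock"],2),"tcp",s["tcp_pos"].round(4),"jawyaw",np.degrees(np.arctan2(R[1,1],R[0,1])).round(1),"z",R[:,2].round(3),"F",s["wrist_force"].round(1),"w",round(s["gripper_width"],3),"q",s["q"].round(2)); return s
E
python3 - <<'E'
from h import *
f=grab_frame("top")
for o in pulls(f): print(*o)
for n in ["pull0_mid","guard_grip","tray_handle","start_top","mallet","glue","wax","weight","tray_in","hopper_in"]:
    for r in recognise("top",n)[:7]: print(n,np.round(r["at"]),round(r["conf"],2))
P=cloud(f)
for uv in [(255,155),(255,165),(255,160),(219,200),(280,246),(260,246),(302,246),(290,200),(290,150),(245,180),(325,180),(240,220),(322,230)]: print(uv,P[uv[1],uv[0]].round(4))
E
```

```text
[300. 158.] [ 0.5487 -0.0024] -5.2 [0.477 0.185] 1.38 [ 97. 100. 103.]
[396. 164.] [ 0.5289 -0.134 ] -46.7 [0.553 0.071] 1.38 [ 62.  99. 133.]
[523. 215.] [ 0.3855 -0.3767] -64.0 [0.818 0.239] 1.38 [ 46.  84. 134.]
[549. 181.] [ 0.5049 -0.3854] -71.8 [0.934 0.095] 1.38 [ 40.  74. 119.]
[221. 204.] [0.4603 0.1659] 25.0 [0.37  0.099] 1.38 [104. 112. 120.]
[546. 210.] [ 0.4676 -0.3677] -77.6 [0.869 0.124] 1.38 [ 57.  94. 131.]
[124. 206.] [0.5765 0.5251] -35.3 [0.057 0.021] 0.036 [ 88. 105. 117.]
[ 54. 248.] [0.4503 0.4402] -89.5 [0.792 0.301] 1.38 [ 57.  92. 119.]
[402. 218.] [ 0.4213 -0.1712] -53.9 [0.473 0.079] 1.38 [ 52.  93. 143.]
[539. 229.] [ 0.385  -0.3756] -72.5 [0.842 0.116] 1.38 [ 56.  91. 127.]
[443. 225.] [ 0.4049 -0.2334] -63.7 [0.577 0.081] 1.38 [ 53.  95. 146.]
[157. 241.] [0.4093 0.2321] 71.8 [0.419 0.08 ] 1.38 [ 44.  80. 126.]
[357. 247.] [ 0.4499 -0.1895] 52.1 [0.081 0.038] 0.042 [132. 151. 166.]
[395. 247.] [ 0.4466 -0.305 ] -10.7 [0.079 0.04 ] 0.039 [ 54.  94. 145.]
[204. 253.] [0.367  0.1837] 54.5 [0.291 0.076] 1.38 [ 44.  80. 126.]
[240. 263.] [0.4008 0.1633] -43.
[... 345 characters left out ...]
ull0_mid [224. 144.] 0.33
tray_handle [283. 205.] 0.66
tray_handle [368. 150.] 0.6
start_top [217. 200.] 0.52
mallet [394. 250.] 0.58
mallet [405. 151.] 0.55
glue [111. 194.] 0.8
wax [146. 300.] 0.65
weight [368. 148.] 0.77
hopper_in [268. 160.] 0.9
(255, 155) [0.6861 0.1104 0.1773]
(255, 165) [0.6584 0.1104 0.1745]
(255, 160) [0.6722 0.1104 0.176 ]
(219, 200) [0.5841 0.223  0.0612]
(280, 246) [0.4383 0.0428 0.1428]
(260, 246) [0.4383 0.0973 0.145 ]
(302, 246) [ 0.4371 -0.0168  0.1525]
(290, 200) [0.5683 0.0141 0.1329]
(290, 150) [0.7544 0.0098 0.0075]
(245, 180) [0.6193 0.1385 0.162 ]
(325, 180) [ 0.6215 -0.0835  0.1488]
(240, 220) [0.5081 0.1514 0.1592]
(322, 230) [ 0.4789 -0.0707  0.1644]
```

```bash
python3 - <<'E'
from h import *
f=grab_frame("top"); im=cv2.resize(f["img"][95:275,130:350],None,fx=3.6,fy=3.3,interpolation=cv2.INTER_CUBIC); cv2.imwrite("pics/topc.png",cv2.resize(f["img"][95:265,130:350],None,fx=3.5,fy=3.5,interpolation=cv2.INTER_CUBIC))
E
```

```text
(no output)
```

View pics/topc.png

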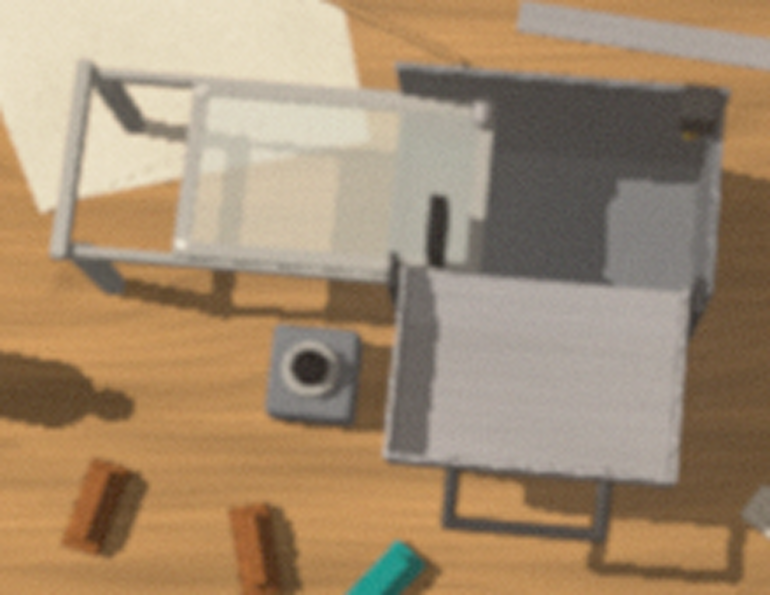

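```bash
sed -i 's/    m=cv2.morphologyEx.*/    m=cv2.morphologyEx(m,cv2.MORPH_OPEN,np.ones((3,3),np.uint8))\&m/; s/if s\[i,4\]<60: continue/if s[i,4]<60 or s[i,4]>900: continue/' h.py; python3 - <<'E'
from h import *
f=grab_frame("top")
for o in pulls(f): print(*o)
c=lambda x,y:(130+(x+.5)/3.5-.5,95+(y+.5)/3.5-.5)
for n,p,z in [("rimNL",(387,460),.16),("rimNR",(678,482),.16),("barL",(445,522),.14),("barR",(607,536),.14),("rail L",(55,250),.13),("railR",(395,275),.13),("railT",(85,75),.13),("railTR",(480,103),.13),("gripT",(438,198),.176),("gripB",(435,262),.176),("btn",(311,367),.062),("farL",(400,68),.19),("farR",(727,92),.19)]:
    print(n,onplane(f,[c(*p)],z)[0].round(4))
# line fit via dark steel bar: pixels z 0.13-.155 x<.46
P=cloud(f); 
m=(P[...,2]>.125)&(P[...,2]<.16)&(P[...,0]<.455)&(P[...,0]>.40)&(abs(P[...,1]-.04)<.08)&(f["range_z"]>0)
q=P[m]; print(len(q)); r=cv2.minAreaRect(q[:,:2].astype(np.float32)); print(r)
m=(P[...,2]>.17)&(P[...,2]<.182)&(abs(P[...,0]-.67)<.06)&(abs(P[...,1]-.11)<.04); q=P[m]; print(len(q),q.mean(0),cv2.minAreaRect(q[:,:2].astype(np.float32)))
# tray floor
m=(P[...,2]>.122)&(P[...,2]<.136)&(abs(P[...,0]-.55)<.1)&(abs(P[...,1]-.03)<.12); q=P[m]; print(len(q),cv2.minAreaRect(q[:,:2].astype(np.float32)))
E
```

```text
[393. 163.] [ 0.7053 -0.3072] 33.3 [0.047 0.01 ] 0.044 [ 64. 102. 137.]
[522. 213.] [ 0.5505 -0.6889] 2.7 [0.248 0.022] 0.045 [ 46.  85. 135.]
[547. 177.] [ 0.6548 -0.7677] 82.0 [0.104 0.044] 0.045 [ 36.  65. 103.]
[212. 192.] [0.6107 0.245 ] -2.3 [0.034 0.031] 0.045 [131. 136. 142.]
[223. 206.] [0.5848 0.2252] -5.1 [0.081 0.075] 0.045 [101. 106. 112.]
[547. 210.] [ 0.5495 -0.7595] 34.2 [0.136 0.03 ] 0.045 [ 60.  98. 137.]
[123. 205.] [0.5779 0.5214] -31.1 [0.052 0.016] 0.045 [ 94. 107. 114.]
[ 33. 200.] [0.5907 0.7934] 88.7 [0.064 0.017] 0.042 [ 91. 145. 190.]
[401. 217.] [ 0.54  -0.324] -1.7 [0.08  0.037] 0.042 [ 52.  94. 146.]
[443. 223.] [ 0.5185 -0.4516] -9.9 [0.079 0.038] 0.039 [ 53.  95. 150.]
[538. 230.] [ 0.4959 -0.7272] -8.5 [0.098 0.019] 0.045 [ 50.  82. 114.]
[156. 240.] [0.4724 0.4172] -17.0 [0.08  0.035] 0.039 [ 45.  83. 132.]
[394. 246.] [ 0.4494 -0.3015] -9.0 [0.081 0.037] 0.041 [ 53.  95. 148.]
[356. 246.] [ 0.4518 -0.1843] 54.2 [0.081 0.036] 0.04 [135. 154. 168.]
[203. 253.] [0.4338 0.2749] 10.0 [0.08  0.035] 0.038 [ 45.  82. 132.]
[239. 262.] [0.4031 0.1664] -43.3 
[... 233 characters left out ...]
  0.16  ]
barL [0.445  0.1064 0.14  ]
barR [ 0.4334 -0.0203  0.14  ]
rail L [0.6696 0.4252 0.13  ]
railR [0.6472 0.1483 0.13  ]
railT [0.8197 0.4072 0.13  ]
railTR [0.7935 0.0793 0.13  ]
gripT [0.6973 0.1111 0.176 ]
gripB [0.6453 0.1132 0.176 ]
btn [0.5854 0.2244 0.062 ]
farL [0.7999 0.1408 0.19  ]
farR [ 0.7784 -0.117   0.19  ]
245
((0.44088491797447205, 0.042841553688049316), (0.1316107213497162, 0.02768905833363533), 89.75977325439453)
91 [0.67326911 0.11154128 0.17656978] ((0.6737062931060791, 0.11143120378255844), (0.013640559278428555, 0.049516674131155014), 85.26101684570312)
3676 ((0.5631710886955261, 0.038337141275405884), (0.2333076298236847, 0.1630888730287552), 84.84070587158203)
```

```bash
R='255 .0241 .0308 0 0 0 3.27'; python3 -m crank '255 .024 .031 0.002 0 0 3.3;255 .024 .031 0 0 0 3.3;255 .024 .031 0 0 0 3.3;255 .024 .031 0 0 0 3.3;255 .024 .031 0 0 0 3.3' 20; python3 -c "from h import *;st()"
```

```text
clock: 1.22
tcp_pos: [0.2638, -0.452, 0.252]
orientation: [3.035, 0.809, 0.001]
wrist_force: [0.8, 0.0, -0.1]
gripper_width: 0.646
t 1.22 tcp [ 0.2638 -0.452   0.252 ] jawyaw -60.1 z [ 0.    -0.001 -1.   ] F [ 0.8  0.  -0.1] w 0.646 q [ 1.12  0.56 -0.27  1.87  0.21  0.74 -0.31]
```

```bash
python3 -m crank '255 .024 .031 0 0 0 3.3;255 .024 .031 0 0 0 3.3;255 .024 .031 0 0 0 3.3;255 .024 .031 0 0 0 3.3;255 .024 .031 0 0 0 3.3' >/dev/null; python3 -m crank '255 .024 .031 0 0 0 3.3;255 .024 .031 0 0 0 3.3;255 .024 .031 0 0 0 3.3;255 .024 .031 0 0 0 3.3;255 .024 .031 0 0 0 3.3' >/dev/null;  python3 -m crank '255 .024 .031 0 0 0 3.3;255 .024 .031 0 0 0 3.3;255 .024 .031 0 0 0 3.3;255 .024 .031 0 0 0 3.3;255 .024 .031 0 0 0 3.3'; python3 -c "from h import *;st();f=grab_frame('wrist');cv2.imwrite('pics/w1.png',f['img'])"
```

```text
clock: 2.47
tcp_pos: [0.624, 0.0131, 0.2519]
orientation: [2.417, 2.006, 0.0]
wrist_force: [0.6, 0.0, -0.0]
gripper_width: 0.004
t 2.47 tcp [0.624  0.0131 0.2519] jawyaw -10.6 z [ 0. -0. -1.] F [ 0.6  0.  -0. ] w 0.004 q [ 0.15  0.71 -0.45  1.56  0.36  0.96 -0.6 ]
```

View pics/w1.png

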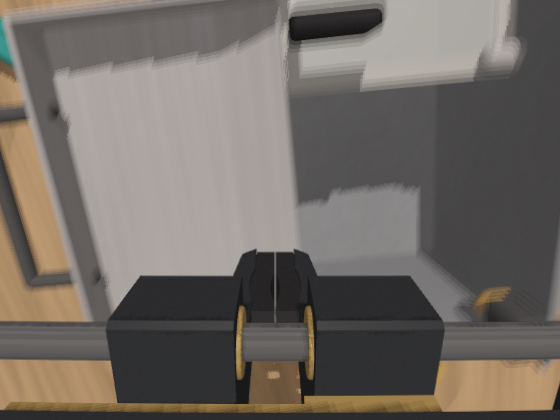

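```bash
python3 -m crank '255 .025 .026 -.018 0 0 2.8;255 .024 .026 -.018 0 0 2.8;255 0 0 -.03 0 0 0;255 0 0 -.03 0 0 0;255 0 0 0 0 0 0'; python3 -m crank '255 .001 .012 0 0 0 0;255 .001 .012 0 0 0 0;255 .001 .012 0 0 0 0;255 .001 .012 0 0 0 0;255 .001 .012 0 0 0 0'; python3 -m crank '255 .001 .012 0 0 0 0;255 .001 .012 0 0 0 0;255 .001 .012 0 0 0 0;255 0 .005 0 0 0 0;255 0 0 0 0 0 0'
```

```text
clock: 2.93
tcp_pos: [0.668, 0.0627, 0.1495]
orientation: [-2.314, -2.117, 0.016]
wrist_force: [-0.3, -0.5, -0.3]
gripper_width: 0.003
clock: 3.35
tcp_pos: [0.6784, 0.1245, 0.1579]
orientation: [2.318, 2.116, 0.004]
wrist_force: [1.0, -3.8, 0.7]
gripper_width: 0.003
clock: 3.77
tcp_pos: [0.68, 0.1661, 0.1558]
orientation: [2.318, 2.12, 0.0]
wrist_force: [0.9, -0.8, 0.6]
gripper_width: 0.005
```

```bash
python3 -m crank '255 0 .003 0 0 0 0;255 0 .003 0 0 0 0;255 0 .002 0 0 0 0;255 0 0 0 0 0 0'; python3 -m crank '255 0 .003 0 0 0 0;255 0 .003 0 0 0 0;255 0 0 0 0 0 0';python3 -c "
from h import *
st();f=grab_frame('top');P=cloud(f)
m=(P[...,2]>.17)&(P[...,2]<.182)&(abs(P[...,0]-.67)<.06)&(abs(P[...,1]-.19)<.04); q=P[m]; print(len(q),cv2.minAreaRect(q[:,:2].astype(np.float32)))
cv2.imwrite('pics/t2.png',cv2.resize(f['img'][95:265,130:350],None,fx=3.5,fy=3.5))"
```

```text
clock: 4.1
tcp_pos: [0.6798, 0.1661, 0.1557]
orientation: [2.319, 2.111, -0.013]
wrist_force: [-2.3, -12.3, 7.6]
gripper_width: 0.007
clock: 4.35
tcp_pos: [0.6798, 0.1661, 0.1557]
orientation: [2.318, 2.103, -0.025]
wrist_force: [-4.9, -19.9, 12.4]
gripper_width: 0.005
t 4.35 tcp [0.6798 0.1661 0.1557] jawyaw -5.6 z [-0.004 -0.019 -1.   ] F [ -4.9 -19.9  12.4] w 0.005 q [-0.12  0.92 -0.41  1.38  0.42  0.94 -0.73]
0 ((0.0, 0.0), (0.0, 0.0), 0.0)
```

View pics/t2.png

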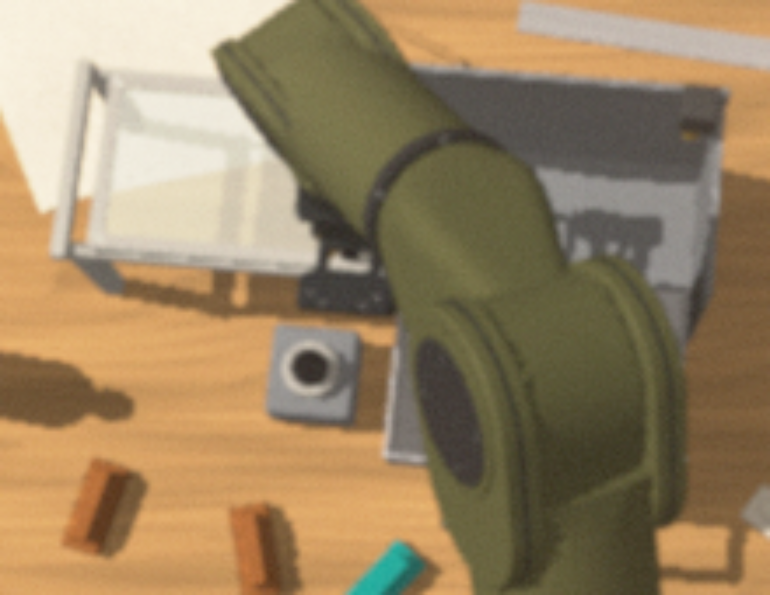

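Guard is at its stop: 20 N push, no motion. The panel sits at the end frame, around (100,170) in the crop. Next I back off, rise and look at the left pulls from the wrist.

```bash
python3 -m crank '255 0 -.008 0 0 0 0;255 0 -.01 0.01 0 0 0;60 0 0 .03 0 0 0;20 0 0 .04 0 0 0;20 0 0 .03 0 0 0'; python3 -m crank '20 -.035 .01 0 0 0 3;20 -.035 .02 0 0 0 3;20 -.035 .02 0 0 0 3;20 -.035 .02 0 0 0 3;20 -.035 .02 0 0 0 3';  python3 -m crank '20 -.035 .015 0 0 0 0;20 -.035 .015 0 0 0 0;20 0 .01 0 0 0 0;20 0 .0 0 0 0 0'; python3 -c "
from h import *
st();f=grab_frame('wrist');cv2.imwrite('pics/w2.png',f['img'])
for o in pulls(f): print(*o)
f=grab_frame('top')
for o in pulls(f): print(*o[:5])
"
```

```text
clock: 4.82
tcp_pos: [0.6797, 0.1626, 0.2684]
orientation: [-2.316, -2.119, -0.005]
wrist_force: [1.1, 0.3, 0.8]
gripper_width: 0.213
clock: 5.23
tcp_pos: [0.5023, 0.2528, 0.2664]
orientation: [-2.017, -2.406, -0.003]
wrist_force: [0.6, 1.0, 0.5]
gripper_width: 0.591
clock: 5.57
tcp_pos: [0.432, 0.2948, 0.2668]
orientation: [-2.011, -2.409, -0.004]
wrist_force: [-0.4, 0.0, 0.7]
gripper_width: 0.888
t 5.57 tcp [0.432  0.2948 0.2668] jawyaw 10.3 z [-0.001  0.004 -1.   ] F [-0.4  0.   0.7] w 0.888 q [-0.34  0.57 -0.55  1.84  0.39  0.83 -0.9 ]
[175.  20.] [0.3108 0.4159] 39.1 [0.058 0.014] 0.045 [77. 81. 85.]
[528.  98.] [0.6686 0.4068] -51.8 [0.023 0.012] 0.045 [78. 83. 88.]
[315. 319.] [0.5153 0.1182] 8.2 [0.02  0.005] 0.018 [56. 61. 66.]
[288. 382.] [0.4966 0.0318] 84.5 [0.093 0.003] 0.045 [20. 21. 24.]
[395. 164.] [ 0.7027 -0.3164] 50.6 [0.064 0.021] 0.045
[522. 213.] [ 0.5502 -0.6894] 3.0 [0.247 0.021] 0.044
[544. 174.] [ 0.6667 -0.77  ] -87.7 [0.101 0.008] 0.042
[220. 203.] [0.5846 0.225 ] -5.8 [0.08  0.075] 0.045
[546. 210.] [ 0.5579 -0.7544] 27.0 [0.129 0.026] 0.045
[ 32. 201.] [0.5907 0.7914] 89.0 [0.063 0.018] 0.042
[401. 217.] [ 0.5401 -0.3247] -2.1 [0.079 0.036] 0.041
[443. 224.] [ 0.5189 -0.4517] -13.5 [0.082 0.037] 0.041
[539. 233.] [ 0.489 -0.732] 9.9 [0.1   0.033] 0.045
[394. 246.] [ 0.4488 -0.3012] -9.7 [0.079 0.034] 0.04
[355. 246.] [ 0.4517 -0.1861] 51.7 [0.081 0.039] 0.041
[241. 255.] [0.4237 0.1598] -55.4 [0.039 0.02 ] 0.04
[417. 283.] [ 0.3381 -0.3628] -43.8 [0.08  0.035] 0.039
[521. 366.] [ 0.103  -0.6402] -2.4 [0.159 0.013] 0.045
[324. 387.] [ 0.0322 -0.072 ] 1.5 [0.145 0.069] 0.02
```

View pics/w2.png

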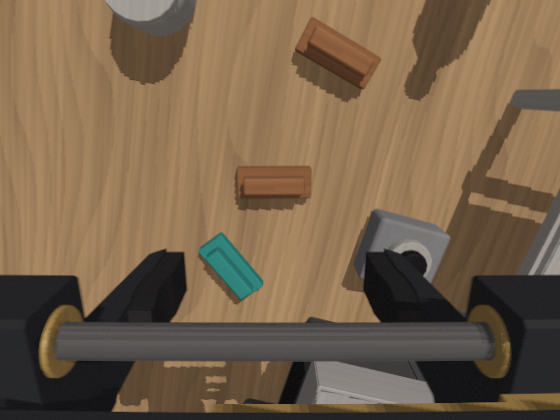

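```bash
sed -i 's/s\[i,4\]>900/s[i,4]>(900 if f["img"] is None or f["fx"]>400 else 9000)/' h.py; python3 -c "
from h import *
f=grab_frame('wrist')
for o in pulls(f,zmin=.008): print(*o)
P=cloud(f)
for a in [(275,165,300,200),]:pass
# rib tops
m=((P[...,2]>.025)&(P[...,2]<.04)).astype(np.uint8); n,l,s,c=cv2.connectedComponentsWithStats(m)
for i in range(1,n):
  if s[i,4]>300:
    q=P[l==i];print('rib',c[i].round(),cv2.minAreaRect(q[:,:2].astype(np.float32)),q[:,2].mean())
"
```

```text
[168.  17.] [0.3102 0.4139] 36.3 [0.053 0.011] 0.045 [77. 81. 85.]
[334.  47.] [0.4734 0.4174] -18.1 [0.08  0.035] 0.036 [ 53.  80. 119.]
[526.  92.] [0.6686 0.4069] -52.4 [0.023 0.013] 0.045 [78. 83. 88.]
[270. 177.] [0.4338 0.278 ] 10.7 [0.079 0.034] 0.036 [ 57.  86. 128.]
[396. 234.] [0.5849 0.2291] -5.0 [0.079 0.074] 0.045 [103. 104. 106.]
[228. 263.] [0.4035 0.17  ] -43.0 [0.08  0.035] 0.035 [117. 125.  47.]
[317. 318.] [0.5223 0.1172] 7.6 [0.036 0.008] 0.024 [54. 56. 59.]
[286. 381.] [0.4962 0.0288] 84.3 [0.081 0.003] 0.045 [18. 18. 20.]
rib [336.  45.] ((0.47343942523002625, 0.41741740703582764), (0.018693426623940468, 0.06405052542686462), 71.89274597167969) 0.0327875894302997
rib [270. 180.] ((0.43393614888191223, 0.2783716917037964), (0.0637097880244255, 0.017731843516230583), 10.53145980834961) 0.0327165798055117
rib [387. 231.] ((0.569494903087616, 0.24794235825538635), (0.10471299290657043, 0.054120928049087524), 38.67897033691406) 0.034607388511429915
rib [226. 269.] ((0.40363597869873047, 0.170181542634964), (0.01814105734229088, 0.06417444348335266), 47.13393020629883) 0.03236000347966185
```

The wrist picture shows brown pulls at (275,182) and (338,52), and the turquoise look-alike at (230,266). I take the brown one at (275,182).

```bash
python3 -m crank '20 .002 -.009 -.04 0 0 0;20 0 -.009 -.04 0 0 0;20 0 0 -.04 0 0 0;20 0 0 -.04 0 0 0;20 0 0 -.036 0 0 0' 25; python3 -m crank '20 0 0 -.025 0 0 0;20 0 0 -.018 0 0 0;20 0 0 0 0 0 0'; python3 -c "
from h import *
st();f=grab_frame('wrist');cv2.imwrite('pics/w3.png',f['img'])"
```

```text
clock: 6.13
tcp_pos: [0.4384, 0.2708, 0.0674]
orientation: [2.027, 2.399, -0.0]
wrist_force: [1.1, -0.3, -0.3]
gripper_width: 0.921
clock: 6.38
tcp_pos: [0.4364, 0.2704, 0.0248]
orientation: [2.024, 2.401, -0.008]
wrist_force: [0.3, -0.4, 8.1]
gripper_width: 0.923
t 6.38 tcp [0.4364 0.2704 0.0248] jawyaw 9.7 z [-0.003 -0.005 -1.   ] F [ 0.3 -0.4  8.1] w 0.923 q [-0.53  0.94 -0.19  2.03  0.71  0.24 -1.16]
```

View pics/w3.png

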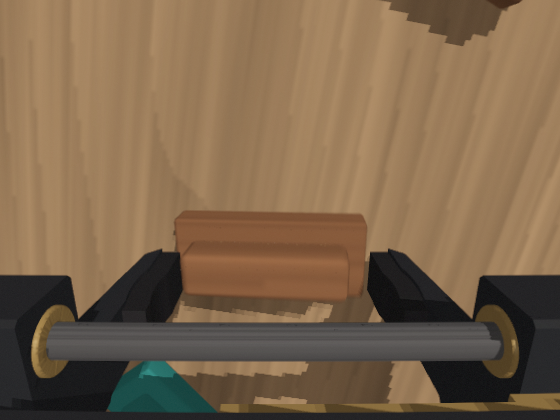

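```bash
python3 -m crank '20 -.002 0.006 .004 0 0 0;20 0 0 0 0 0 0;20 0 0 0 0 0 0'; python3 -m crank '120 0 0 0 0 0 0;120 0 0 0 0 0 0;120 0 0 0 0 0 0;120 0 0 0 0 0 0;120 0 0 0 0 0 0' 25;  python3 -m crank '120 0 0 0 0 0 0;120 0 0 0.02 0 0 0;120 0 0 0.03 0 0 0;120 0 0 .03 0 0 0;120 0 0 0 0 0 0' ; python3 -c "
from h import *
st();f=grab_frame('wrist');cv2.imwrite('pics/w4.png',f['img'])"
```

```text
clock: 6.68
tcp_pos: [0.4358, 0.279, 0.0309]
orientation: [-2.024, -2.403, -0.003]
wrist_force: [-0.3, -0.0, 0.8]
gripper_width: 0.923
clock: 7.1
tcp_pos: [0.4351, 0.2783, 0.0307]
orientation: [2.023, 2.403, -0.0]
wrist_force: [0.3, -0.3, 0.4]
gripper_width: 0.723
clock: 7.52
tcp_pos: [0.4369, 0.2803, 0.1149]
orientation: [2.023, 2.402, 0.012]
wrist_force: [-0.2, 1.1, -0.3]
gripper_width: 0.722
t 7.52 tcp [0.4369 0.2803 0.1149] jawyaw 9.8 z [ 0.006  0.005 -1.   ] F [-0.2  1.1 -0.3] w 0.722 q [-0.44  0.79 -0.36  2.    0.61  0.46 -1.08]
```

View pics/w4.png

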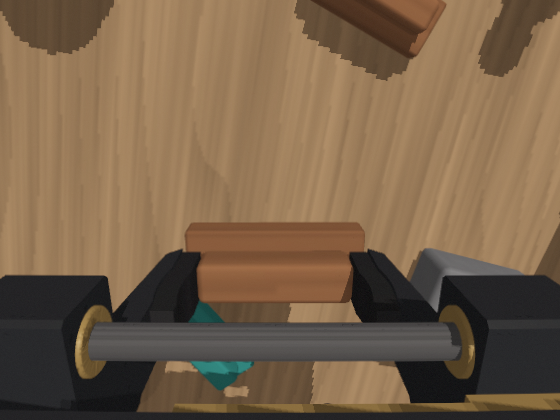

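```bash
python3 -m crank '120 0 0 .04 0 0 -3;120 0.012 -.02 .04 0 0 -3;120 .024 -.031 .015 0 0 -3;120 .024 -.031 0 0 0 -3;120 .024 -.031 0 0 0 -2.8' ; python3 -m crank '120 .02 -.025 0 0 0 0;120 .015 -.025 0 0 0 0;120 0 0 0 0 0 0;120 0 0 0 0 0 0' ; python3 -c "
from h import *
st();f=grab_frame('wrist');cv2.imwrite('pics/w5.png',f['img'])"
```

```text
clock: 7.98
tcp_pos: [0.5187, 0.1666, 0.202]
orientation: [2.317, 2.121, 0.002]
wrist_force: [-0.2, 0.6, -0.4]
gripper_width: 0.725
clock: 8.32
tcp_pos: [0.5529, 0.1152, 0.2001]
orientation: [2.321, 2.118, -0.004]
wrist_force: [-0.6, 0.3, -0.5]
gripper_width: 0.72
t 8.32 tcp [0.5529 0.1152 0.2001] jawyaw -5.2 z [-0.002 -0.002 -1.   ] F [-0.6  0.3 -0.5] w 0.72 q [-0.02  0.71 -0.46  1.79  0.44  0.75 -0.8 ]
```

View pics/w5.png

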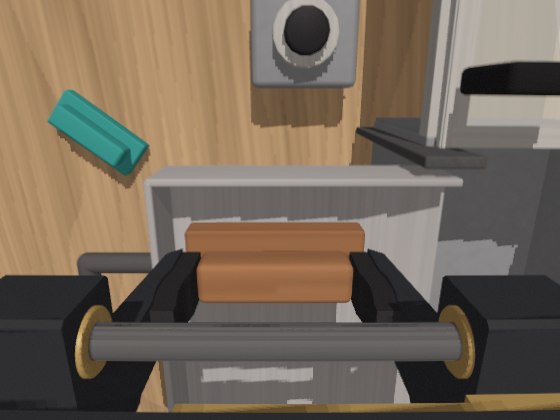

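```bash
python3 -m crank '120 .003 0 -.02 0 0 0;120 0 0 -.012 0 0 0;120 0 0 -.005 0 0 0;120 0 0 0 0 0 0'; python3 -m crank '45 0 0 0 0 0 0;45 0 0 0 0 0 0;45 0 0 0 0 0 0;45 0 0 0 0 0 0';  python3 -m crank '45 0 0 0.03 0 0 0;45 0 0 .04 0 0 0;45 -.02 .03 .02 0 0 0;45 -.02 .03 0.02 0 0 0;45 -.02 .03 0 0 0 0'; python3 -c "
from h import *
st();f=grab_frame('wrist');cv2.imwrite('pics/w6.png',f['img'])"
```

```text
clock: 8.7
tcp_pos: [0.5539, 0.1191, 0.1632]
orientation: [-2.311, -2.125, 0.004]
wrist_force: [-0.3, -0.7, -1.2]
gripper_width: 0.721
clock: 9.03
tcp_pos: [0.556, 0.1181, 0.1653]
orientation: [2.315, 2.123, 0.002]
wrist_force: [-0.2, 0.6, -0.0]
gripper_width: 0.826
clock: 9.45
tcp_pos: [0.4971, 0.2098, 0.2791]
orientation: [2.317, 2.119, 0.014]
wrist_force: [0.7, 1.7, 0.3]
gripper_width: 0.826
t 9.45 tcp [0.4971 0.2098 0.2791] jawyaw -5.1 z [ 0.008  0.004 -1.   ] F [0.7 1.7 0.3] w 0.826 q [-0.17  0.57 -0.51  1.79  0.35  0.87 -0.93]
```

View pics/w6.png

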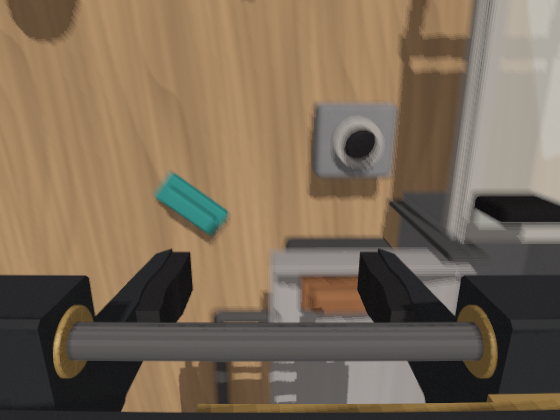

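First pull lies in the tray at (335,295). On to the second left pull.

```bash
python3 -m crank '20 -.004 .04 0 0 0 -3;20 -.004 .04 0 0 0 -3;20 -.004 .04 -.02 0 0 -3;20 -.004 .04 -.02 0 0 -3;20 0 .025 0 0 0 -1'; python3 -m crank '20 0 0 0 0 0 0;20 0 0 0 0 0 0'; python3 -c "
from h import *
st();f=grab_frame('wrist')
for o in pulls(f,zmin=.008): print(*o)
P=cloud(f)
m=((P[...,2]>.025)&(P[...,2]<.04)).astype(np.uint8); n,l,s,c=cv2.connectedComponentsWithStats(m)
for i in range(1,n):
  if s[i,4]>300:
    q=P[l==i];print('rib',c[i].round(),cv2.minAreaRect(q[:,:2].astype(np.float32)),q[:,2].mean())
"
```

```text
clock: 9.92
tcp_pos: [0.4769, 0.3899, 0.2347]
orientation: [-2.538, -1.849, 0.007]
wrist_force: [-0.4, 1.4, -1.0]
gripper_width: 0.921
clock: 10.08
tcp_pos: [0.4794, 0.3886, 0.2373]
orientation: [-2.538, -1.851, 0.0]
wrist_force: [-0.7, -0.8, -0.4]
gripper_width: 0.922
t 10.08 tcp [0.4794 0.3886 0.2373] jawyaw -17.8 z [-0.  0. -1.] F [-0.7 -0.8 -0.4] w 0.922 q [-0.53  0.71 -0.4   1.6   0.33  0.9  -1.37]
[341.   2.] [0.581  0.5142] -19.5 [0.029 0.004] 0.033 [ 92.  99. 103.]
[463.  88.] [0.668  0.4141] 45.5 [0.02  0.011] 0.045 [82. 87. 91.]
[259. 145.] [0.4733 0.4177] -17.9 [0.08  0.033] 0.035 [ 56.  86. 128.]
[ 99. 170.] [0.3146 0.4413] -88.1 [0.073 0.03 ] 0.045 [ 99. 103. 108.]
[439. 265.] [0.6168 0.2423] -59.7 [0.076 0.036] 0.045 [114. 115. 117.]
[274. 373.] [0.4039 0.17  ] -38.9 [0.081 0.031] 0.035 [84. 89. 32.]
[397. 381.] [0.5331 0.112 ] 21.2 [0.079 0.032] 0.045 [50. 51. 53.]
rib [258. 147.] ((0.4734291434288025, 0.41792064905166626), (0.017933527007699013, 0.06284523010253906), 72.13894653320312) 0.03296605419505345
rib [ 96. 171.] ((0.3144594728946686, 0.44167691469192505), (0.03009101189672947, 0.07318393886089325), 2.5671985149383545) 0.03259962569896688
rib [432. 255.] ((0.6061914563179016, 0.2614988088607788), (0.006201944779604673, 0.04490433260798454), 85.75511932373047) 0.033638189368760764
rib [269. 376.] ((0.4037587642669678, 0.16991935670375824), (0.019589610397815704, 0.06416236609220505), 47.499839782714844) 0.032093970833175174
rib [399. 385.] ((0.5369332432746887, 0.11491929739713669), (0.07393805682659149, 0.0215027816593647), 12.331961631774902) 0.03275977445696742
```

```bash
python3 -m crank '20 -.006 .015 -.03 0 0 0;20 0 .013 -.035 0 0 0;20 0 0 -.04 0 0 0;20 0 0 -.04 0 0 0;20 0 0 -.035 0 0 0'; python3 -m crank '20 0 0 -.017 0 0 0;20 0 0 -.01 0 0 0;20 0 0 0 0 0 0;20 0 0 0 0 0 0'
```

```text
clock: 10.55
tcp_pos: [0.4753, 0.4123, 0.056]
orientation: [2.542, 1.843, -0.001]
wrist_force: [0.1, -0.1, -0.1]
gripper_width: 0.923
clock: 10.88
tcp_pos: [0.4753, 0.4144, 0.0314]
orientation: [2.542, 1.845, 0.002]
wrist_force: [-0.5, 0.2, 0.3]
gripper_width: 0.917
```

```bash
python3 -m crank '120 -.001 .002 -.001 0 0 0;120 0 0 0 0 0 0;120 0 0 0 0 0 0;120 0 0 0 0 0 0;120 0 0 0 0 0 0' 25;  python3 -m crank '120 0 0 0 0 0 0;120 0 0 0.02 0 0 0;120 0 0 0.03 0 0 0;120 0 0 .03 0 0 0;120 0 0 0.02 0 0 0' ; python3 -c "
from h import *
st();f=grab_frame('wrist');cv2.imwrite('pics/w7.png',f['img'])"
```

```text
clock: 11.3
tcp_pos: [0.4737, 0.418, 0.031]
orientation: [-2.541, -1.847, -0.004]
wrist_force: [-0.7, -0.8, 6.4]
gripper_width: 0.723
clock: 11.72
tcp_pos: [0.4738, 0.4177, 0.1323]
orientation: [-2.541, -1.847, -0.004]
wrist_force: [0.9, 0.1, -0.4]
gripper_width: 0.724
t 11.72 tcp [0.4738 0.4177 0.1323] jawyaw -18.0 z [ 0.002  0.002 -1.   ] F [ 0.9  0.1 -0.4] w 0.724 q [-0.61  0.86 -0.34  1.64  0.4   0.71 -1.46]
```

View pics/w7.png

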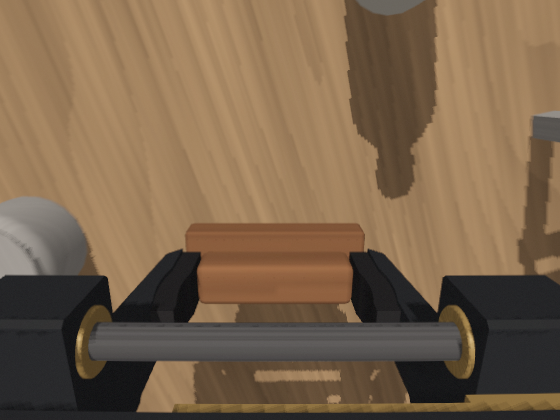

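```bash
python3 -m crank '120 0 -.005 .04 0 0 1.3;120 .008 -.037 .035 0 0 1.3;120 .008 -.038 0.01 0 0 1.3;120 .008 -.038 0 0 0 1.3;120 .008 -.038 0 0 0 1.3' ; python3 -m crank '120 .009 -.038 0 0 0 1.3;120 .009 -.038 0 0 0 1.3;120 .009 -.038 0 0 0 1.3;120 .01 -.038 0 0 0 1.3;120 .01 -.034 0 0 0 1.3' ; python3 -m crank '120 0 0 0 0 0 0;120 0 0 0 0 0 0;120 0 0 0 0 0 0'; python3 -c "
from h import *
st();f=grab_frame('wrist');cv2.imwrite('pics/w8.png',f['img'])"
```

```text
clock: 12.18
tcp_pos: [0.5042, 0.2669, 0.2091]
orientation: [2.43, 1.99, 0.004]
wrist_force: [0.6, -0.2, -1.0]
gripper_width: 0.724
clock: 12.6
tcp_pos: [0.5506, 0.079, 0.2079]
orientation: [2.315, 2.122, -0.002]
wrist_force: [0.1, 0.2, -0.6]
gripper_width: 0.719
clock: 12.85
tcp_pos: [0.5505, 0.0827, 0.2079]
orientation: [-2.316, -2.122, -0.001]
wrist_force: [-0.9, 0.6, -0.6]
gripper_width: 0.722
t 12.85 tcp [0.5505 0.0827 0.2079] jawyaw -5.0 z [ 0.     0.001 -1.   ] F [-0.9  0.6 -0.6] w 0.722 q [ 0.07  0.69 -0.5   1.81  0.46  0.76 -0.77]
```

View pics/w8.png

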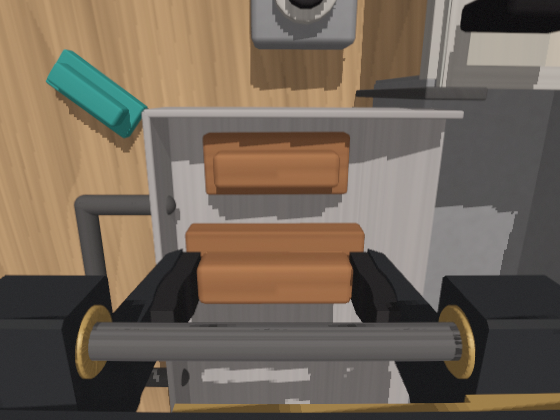

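```bash
python3 -m crank '120 .003 -.007 -.02 0 0 0;120 0 0 -.015 0 0 0;120 0 0 -.009 0 0 0;120 0 0 -.002 0 0 0;120 0 0 0 0 0 0'; python3 -m crank '45 0 0 0 0 0 0;45 0 0 0 0 0 0;45 0 0 0 0 0 0;45 0 0 0 0 0 0';  python3 -m crank '45 0 0 0.03 0 0 0;45 0 0 .04 0 0 0;45 0 -.01 .04 0 0 0;45 -.01 -.04 0 0 0 0;45 -.01 -.04 0 0 0 0'; python3 -m crank '20 -.01 -.04 0 0 0 0;20 -.01 -.04 0 0 0 0;20 -.01 -.04 0 0 0 0;20 -.01 -.04 0 0 0 0;20 -.01 -.035 0 0 0 0';python3 -m crank '20 0 0 0 0 0 0;20 0 0 0 0 0 0'; python3 -c "
from h import *
st();f=grab_frame('wrist');cv2.imwrite('pics/w9.png',f['img'])
for o in pulls(f,zmin=.008): print(*o)
f=grab_frame('top');cv2.imwrite('pics/t9.png',f['img'])
print()
for o in pulls(f): print(*o[:5])
"
```

```text
clock: 13.32
tcp_pos: [0.5531, 0.0766, 0.1615]
orientation: [-2.312, -2.125, 0.001]
wrist_force: [0.0, -0.4, -0.6]
gripper_width: 0.722
clock: 13.65
tcp_pos: [0.554, 0.0753, 0.1624]
orientation: [2.315, 2.122, 0.002]
wrist_force: [-0.7, 0.4, 0.0]
gripper_width: 0.822
clock: 14.07
tcp_pos: [0.5356, -0.0133, 0.275]
orientation: [2.308, 2.125, 0.011]
wrist_force: [1.0, -1.1, 0.2]
gripper_width: 0.824
clock: 14.48
tcp_pos: [0.4826, -0.2129, 0.2722]
orientation: [2.317, 2.12, -0.001]
wrist_force: [-0.1, -0.7, -0.2]
gripper_width: 0.919
clock: 14.65
tcp_pos: [0.4826, -0.2126, 0.2718]
orientation: [2.322, 2.116, -0.001]
wrist_force: [0.7, -0.4, 0.3]
gripper_width: 0.923
t 14.65 tcp [ 0.4826 -0.2126  0.2718] jawyaw -5.3 z [-0.    -0.001 -1.   ] F [ 0.7 -0.4  0.3] w 0.923 q [ 0.69  0.58 -0.58  1.82  0.41  0.86 -0.18]
[409.   9.] [ 0.6227 -0.0741] 83.4 [0.02  0.002] 0.045 [62. 62. 64.]
[532.   4.] [ 0.7451 -0.0775] -5.4 [0.06  0.007] 0.016 [117. 117. 119.]
[444.  41.] [ 0.6731 -0.1092] -10.9 [0.138 0.012] 0.045 [59. 61. 64.]
[544.  44.] [ 0.7536 -0.1169] -4.7 [0.047 0.001] 0.045 [64. 65. 69.]

[... 507 characters left out ...]
. 164.] [ 0.7037 -0.3144] 45.1 [0.061 0.017] 0.044
[522. 213.] [ 0.5509 -0.6884] 3.5 [0.249 0.026] 0.045
[545. 174.] [ 0.6635 -0.7695] -86.7 [0.103 0.016] 0.043
[546. 211.] [ 0.5503 -0.7627] 29.9 [0.147 0.021] 0.045
[222. 208.] [0.5794 0.2256] 84.8 [0.075 0.069] 0.045
[123. 205.] [0.5793 0.5206] -24.9 [0.05  0.015] 0.045
[ 32. 201.] [0.5905 0.7901] 89.2 [0.066 0.018] 0.043
[ 60. 232.] [0.4754 0.6949] 9.4 [0.255 0.04 ] 0.045
[538. 231.] [ 0.4939 -0.7267] -6.4 [0.095 0.017] 0.045
[356. 246.] [ 0.4518 -0.1857] 53.2 [0.081 0.037] 0.041
[239. 262.] [0.4042 0.1676] -43.3 [0.078 0.037] 0.039
[417. 284.] [ 0.337  -0.3637] -43.8 [0.081 0.037] 0.04
[ 42. 294.] [0.3084 0.7517] -76.3 [0.14  0.037] 0.044
```

View pics/w9.png

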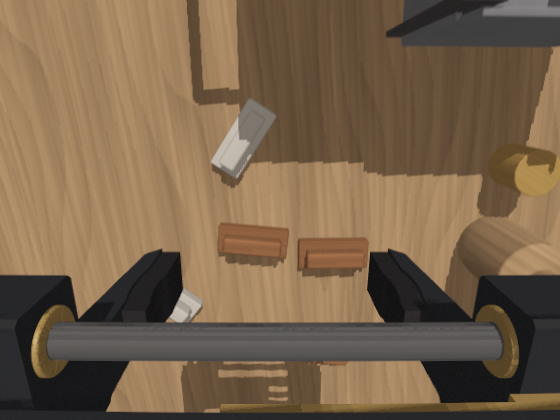

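View pics/t9.png

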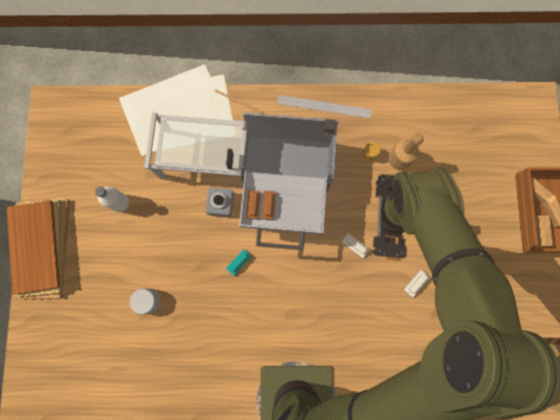

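The wrist view shows brown pulls at (252,241) and (332,254), with white look-alikes at (243,139) and (185,308). The top view shows two pulls in the tray at (252,205) and (268,205). Next is the brown one at (332,254).

```bash
python3 -m crank '20 .02 -.03 -.015 0 0 0;20 .02 -.03 -.02 0 0 0;20 .01 -.03 -.03 0 0 1;20 .01 -.02 -.03 0 0 0;20 0 0 -.035 0 0 0'; python3 -m crank '20 0 0 -.025 0 0 0;20 0 0 -.02 0 0 0;20 0 0 0 0 0 0;20 0 0 0 0 0 0'; python3 -c "
from h import *
st();f=grab_frame('wrist');cv2.imwrite('pics/w10.png',f['img'])
for o in pulls(f,zmin=.008): print(*o)"
```

```text
clock: 15.17
tcp_pos: [0.5466, -0.3223, 0.1426]
orientation: [2.295, 2.135, 0.002]
wrist_force: [0.7, -0.5, -0.1]
gripper_width: 0.92
clock: 15.5
tcp_pos: [0.544, -0.3162, 0.0978]
orientation: [-2.292, -2.145, -0.001]
wrist_force: [-0.3, -0.3, 0.1]
gripper_width: 0.924
t 15.5 tcp [ 0.544  -0.3162  0.0978] jawyaw -3.8 z [-0.001  0.002 -1.   ] F [-0.3 -0.3  0.1] w 0.924 q [ 0.7   0.93 -0.46  1.65  0.58  0.7  -0.12]
[72. 29.] [ 0.4424 -0.1964] 51.6 [0.048 0.034] 0.036 [119. 128. 135.]
[120. 199.] [ 0.4497 -0.2996] -10.3 [0.08  0.034] 0.036 [ 57.  86. 129.]
[527. 217.] [ 0.6997 -0.3262] 72.9 [0.069 0.025] 0.045 [55. 77. 99.]
[268. 226.] [ 0.5403 -0.3233] -4.9 [0.08  0.034] 0.036 [ 58.  89. 132.]
[246. 386.] [ 0.5184 -0.4484] -9.3 [0.081 0.034] 0.035 [39. 60. 92.]
```

View pics/w10.png

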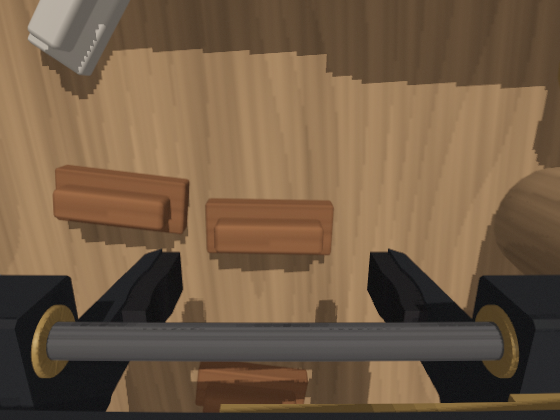

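```bash
python3 -m crank '20 0 -.0065 -.02 0 0 0;20 0 0 -.02 0 0 0;20 0 0 -.017 0 0 0;20 0 0 -.01 0 0 0;20 0 0 0 0 0 0'; python3 -m crank '120 0 0 0 0 0 0;120 0 0 0 0 0 0;120 0 0 0 0 0 0;120 0 0 0 0 0 0;120 0 0 0 0 0 0' 25;  python3 -m crank '120 0 0 0 0 0 0;120 0 0 0.02 0 0 0;120 0 0 0.03 0 0 0;120 0 0 .03 0 0 0;120 0 0 0.02 0 0 0' ; python3 -c "
from h import *
st();f=grab_frame('wrist');cv2.imwrite('pics/w11.png',f['img'])"
```

```text
clock: 15.97
tcp_pos: [0.5433, -0.3244, 0.0309]
orientation: [-2.296, -2.144, 0.0]
wrist_force: [-0.9, -0.3, 0.3]
gripper_width: 0.919
clock: 16.38
tcp_pos: [0.544, -0.3253, 0.0326]
orientation: [2.296, 2.142, 0.001]
wrist_force: [-0.5, 1.4, 6.6]
gripper_width: 0.721
clock: 16.8
tcp_pos: [0.5442, -0.3253, 0.134]
orientation: [2.295, 2.141, 0.002]
wrist_force: [-0.6, -0.3, -0.8]
gripper_width: 0.722
t 16.8 tcp [ 0.5442 -0.3253  0.134 ] jawyaw -4.0 z [ 0.003 -0.001 -1.   ] F [-0.6 -0.3 -0.8] w 0.722 q [ 0.73  0.88 -0.49  1.63  0.55  0.77 -0.08]
```

View pics/w11.png

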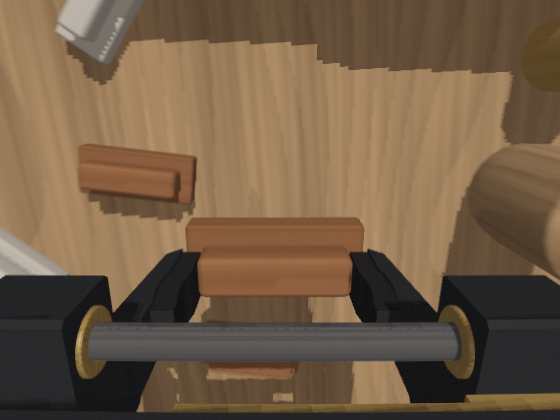

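```bash
python3 -m crank '120 0 0 .04 0 0 -1;120 0 .025 .03 0 0 0;120 0 .04 0.005 0 0 0;120 0 .04 0 0 0 0;120 0 .04 0 0 0 0' ; python3 -m crank '120 0 .04 0 0 0 0;120 0 .04 0 0 0 0;120 0 .03 0 0 0 0;120 0 .02 0 0 0 0;120 0 0 0 0 0 0' ; python3 -m crank '120 0 0 0 0 0 0'; python3 -c "
from h import *
st();f=grab_frame('wrist');cv2.imwrite('pics/w12.png',f['img'])"
```

```text
clock: 17.27
tcp_pos: [0.5434, -0.179, 0.2071]
orientation: [2.316, 2.12, 0.002]
wrist_force: [0.2, 0.5, -1.0]
gripper_width: 0.724
clock: 17.68
tcp_pos: [0.5434, -0.0433, 0.2067]
orientation: [-2.305, -2.132, -0.006]
wrist_force: [0.8, 0.9, -0.9]
gripper_width: 0.724
clock: 17.77
tcp_pos: [0.5432, -0.049, 0.2062]
orientation: [2.312, 2.126, 0.0]
wrist_force: [-0.3, -0.7, -0.7]
gripper_width: 0.725
t 17.77 tcp [ 0.5432 -0.049   0.2062] jawyaw -4.8 z [ 0. -0. -1.] F [-0.3 -0.7 -0.7] w 0.725 q [ 0.3   0.68 -0.5   1.84  0.47  0.74 -0.54]
```

View pics/w12.png

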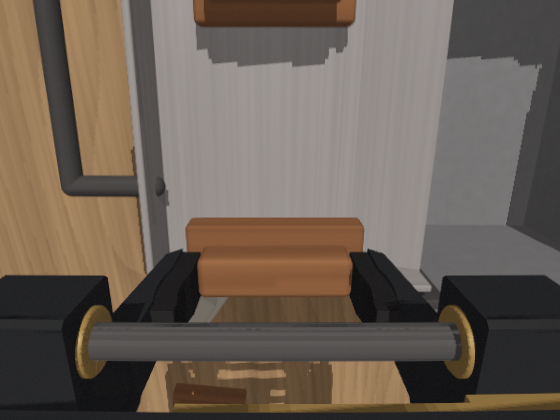

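```bash
python3 -c "
from h import *
f=grab_frame('wrist'); im=f['img'].copy()
c=np.array([.543,.033]);xm=np.array([.9963,-.0857]);ym=np.array([.0857,.9963])
for x in (-.0565,.0565):
  for y in (-.11,0,.068):
    p=c+x*xm+y*ym
    for z,col in((.128,(0,0,255)),(.16,(0,255,0))):
      uv=proj(f,[*p,z])[0]; print(x,y,z,uv.round()); cv2.circle(im,tuple(int(v) for v in uv),4,col,2)
cv2.imwrite('pics/w13.png',im)"
```

```text
-0.0565 -0.11 0.128 [172. 259.]
-0.0565 -0.11 0.16 [157. 284.]
-0.0565 0 0.128 [156.  75.]
-0.0565 0 0.16 [136.  72.]
-0.0565 0.068 0.128 [145. -67.]
-0.0565 0.068 0.16 [120. -98.]
0.0565 -0.11 0.128 [351. 259.]
0.0565 -0.11 0.16 [362. 284.]
0.0565 0 0.128 [363.  75.]
0.0565 0 0.16 [378.  72.]
0.0565 0.068 0.128 [371. -68.]
0.0565 0.068 0.16 [390. -99.]
```

View pics/w13.png

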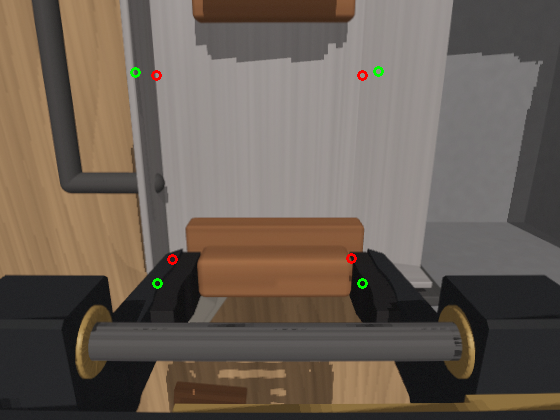

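```bash
python3 -m crank '120 .003 .003 -.02 0 0 0;120 0 0 -.014 0 0 0;120 0 0 -.008 0 0 0;120 0 0 -.002 0 0 0;120 0 0 0 0 0 0'; python3 -m crank '45 0 0 0 0 0 0;45 0 0 0 0 0 0;45 0 0 0 0 0 0;45 0 0 0 0 0 0';  python3 -m crank '45 0 0 0.03 0 0 0;45 0 0 .04 0 0 0;45 0 -.01 .04 0 0 0;45 -.01 -.04 0 0 0 0;45 -.01 -.04 0 0 0 0'; python3 -m crank '20 -.02 -.035 0 0 0 0;20 -.02 -.035 0 0 0 0;20 -.02 -.02 0 0 0 -2;20 -.02 -.02 0 0 0 -2;20 0 0 0 0 0 0';python3 -m crank '20 0 0 0 0 0 0;20 0 0 0 0 0 0'; python3 -c "
from h import *
st();f=grab_frame('wrist');cv2.imwrite('pics/w14.png',f['img'])
for o in pulls(f,zmin=.008): print(*o)
f=grab_frame('top');cv2.imwrite('pics/t14.png',f['img'][80:300,130:470])
"
```

```text
clock: 18.28
tcp_pos: [0.5458, -0.0485, 0.1617]
orientation: [-2.318, -2.12, 0.002]
wrist_force: [0.2, -0.1, -1.1]
gripper_width: 0.721
clock: 18.62
tcp_pos: [0.5466, -0.047, 0.1627]
orientation: [2.315, 2.122, 0.002]
wrist_force: [0.2, -0.6, 0.4]
gripper_width: 0.824
clock: 19.03
tcp_pos: [0.5286, -0.1357, 0.2755]
orientation: [2.306, 2.125, 0.009]
wrist_force: [-0.0, -1.7, -0.6]
gripper_width: 0.825
clock: 19.45
tcp_pos: [0.4411, -0.2526, 0.2717]
orientation: [-2.398, -2.028, 0.01]
wrist_force: [-0.8, -0.0, -0.5]
gripper_width: 0.921
clock: 19.62
tcp_pos: [0.4469, -0.2464, 0.2725]
orientation: [2.387, 2.042, 0.002]
wrist_force: [-0.1, -0.5, 0.5]
gripper_width: 0.923
t 19.62 tcp [ 0.4469 -0.2464  0.2725] jawyaw -8.9 z [ 0.001  0.    -1.   ] F [-0.1 -0.5  0.5] w 0.923 q [ 0.77  0.55 -0.56  1.87  0.39  0.83 -0.15]
[269. 103.] [ 0.4516 -0.1834] 51.6 [0.08  0.034] 0.036 [126. 136. 143.]
[541. 115.] [ 0.7287 -0.2366] 81.1 [0.047 0.022] 0.045 [38. 70. 91.]
[516. 196.] [ 0.7065 -0.3217] 58.0 [0.074 0.034] 0.045 [ 60.  84. 107.]
[283. 210.] [ 0.4496 -0.2991] -10.4 [0.079 0.035] 0.036 [ 58.  88. 131.]
[203. 275.] [ 0.3387 -0.3602] -44.4 [0.08  0.034] 0.035 [155. 166. 174.]
[351. 313.] [ 0.5112 -0.4371] 1.8 [0.069 0.025] 0.034 [ 56.  85. 127.]
```

View pics/w14.png

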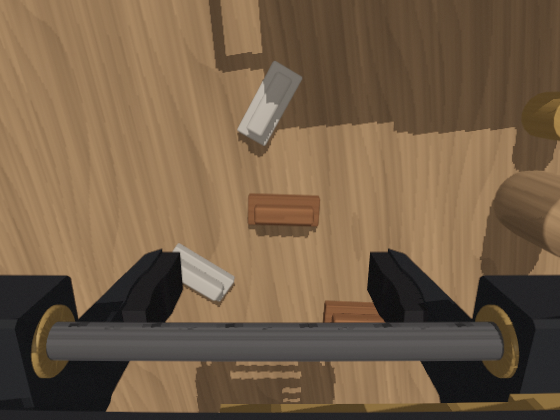

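View pics/t14.png

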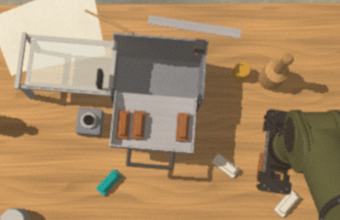

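```bash
python3 -m crank '20 .003 -.025 -.03 0 0 -1.5;20 0 -.028 -.03 0 0 0;20 0 0 -.04 0 0 0;20 0 0 -.04 0 0 0;20 0 0 -.04 0 0 0'; python3 -m crank '20 0 0 -.025 0 0 0;20 0 0 -.016 0 0 0;20 0 0 0 0 0 0;20 0 0 0 0 0 0'; python3 -c "
from h import *
st();f=grab_frame('wrist')
for o in pulls(f,zmin=.008): print(*o)"
```

```text
clock: 20.13
tcp_pos: [0.4506, -0.2995, 0.0906]
orientation: [2.413, 2.01, 0.003]
wrist_force: [0.5, -1.3, -0.4]
gripper_width: 0.926
clock: 20.47
tcp_pos: [0.45, -0.2987, 0.0507]
orientation: [-2.412, -2.012, -0.0]
wrist_force: [0.2, -0.2, 0.1]
gripper_width: 0.924
t 20.47 tcp [ 0.45   -0.2987  0.0507] jawyaw -10.3 z [-0.001  0.001 -1.   ] F [ 0.2 -0.2  0.1] w 0.924 q [ 0.67  0.91 -0.29  1.95  0.66  0.38 -0.31]
[211.  41.] [ 0.4416 -0.1961] 51.7 [0.047 0.034] 0.036 [133. 143. 150.]
[169. 252.] [ 0.4083 -0.2814] -21.5 [0.009 0.002] 0.045 [42. 48. 57.]
[377. 253.] [ 0.4956 -0.2974] 0.3 [0.006 0.002] 0.045 [42. 49. 58.]
[142. 390.] [ 0.361  -0.3728] -43.5 [0.032 0.023] 0.035 [ 94. 101. 107.]
```

```bash
python3 -m crank '20 0 -.001 -.012 0 0 0;20 0 0 -.008 0 0 0;20 0 0 0 0 0 0'; python3 -m crank '120 0 0 0 0 0 0;120 0 0 0 0 0 0;120 0 0 0 0 0 0;120 0 0 0 0 0 0;120 0 0 0 0 0 0' 25;  python3 -m crank '120 0 0 0 0 0 0;120 0 0 0.02 0 0 0;120 0 0 0.03 0 0 0;120 0 0 .03 0 0 0;120 0 0 0.02 0 0 0' ; python3 -c "
from h import *
st();f=grab_frame('wrist');cv2.imwrite('pics/w15.png',f['img'])"
```

```text
clock: 20.77
tcp_pos: [0.4489, -0.301, 0.0304]
orientation: [-2.415, -2.009, 0.001]
wrist_force: [-0.5, 0.0, 0.2]
gripper_width: 0.919
clock: 21.18
tcp_pos: [0.4493, -0.3012, 0.0314]
orientation: [2.415, 2.009, 0.0]
wrist_force: [0.5, 0.3, 1.3]
gripper_width: 0.724
clock: 21.6
tcp_pos: [0.4497, -0.3012, 0.1333]
orientation: [2.414, 2.009, 0.001]
wrist_force: [0.4, 0.3, -1.0]
gripper_width: 0.723
t 21.6 tcp [ 0.4497 -0.3012  0.1333] jawyaw -10.5 z [ 0.002 -0.001 -1.   ] F [ 0.4  0.3 -1. ] w 0.723 q [ 0.76  0.78 -0.42  1.91  0.57  0.56 -0.23]
```

View pics/w15.png

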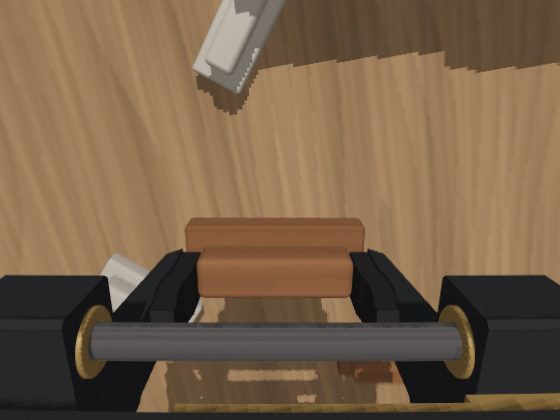

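```bash
python3 -m crank '120 0 0 .04 0 0 1.1;120 .008 .024 .032 0 0 1.1;120 .012 .038 0.005 0 0 1.1;120 .012 .038 0 0 0 1.1;120 .012 .038 0 0 0 1.1' ; python3 -m crank '120 .012 .038 0 0 0 0;120 .012 .038 0 0 0 0;120 .012 .038 0 0 0 0;120 .012 .034 0 0 0 0;120 .008 .01 0 0 0 0' ; python3 -m crank '120 0 0 0 0 0 0;120 0 0 0 0 0 0'; python3 -c "
from h import *
st();f=grab_frame('wrist');cv2.imwrite('pics/w16.png',f['img'])"
```

```text
clock: 22.07
tcp_pos: [0.4936, -0.1621, 0.2087]
orientation: [2.316, 2.121, 0.001]
wrist_force: [0.5, 0.1, -1.0]
gripper_width: 0.725
clock: 22.48
tcp_pos: [0.5501, 0.0028, 0.2084]
orientation: [-2.305, -2.131, -0.007]
wrist_force: [1.1, 0.5, -0.8]
gripper_width: 0.728
clock: 22.65
tcp_pos: [0.5489, -0.0052, 0.2076]
orientation: [-2.315, -2.124, 0.002]
wrist_force: [0.2, -0.7, -0.4]
gripper_width: 0.721
t 22.65 tcp [ 0.5489 -0.0052  0.2076] jawyaw -4.9 z [-0.001 -0.001 -1.   ] F [ 0.2 -0.7 -0.4] w 0.721 q [ 0.22  0.68 -0.49  1.83  0.45  0.74 -0.6 ]
```

View pics/w16.png

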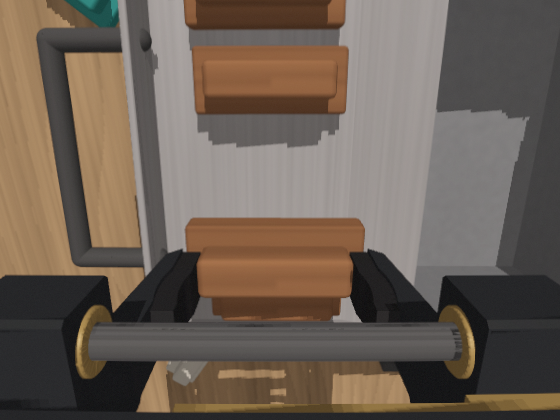

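```bash
python3 -m crank '120 0 -.001 -.02 0 0 0;120 0 0 -.015 0 0 0;120 0 0 -.008 0 0 0;120 0 0 -.002 0 0 0;120 0 0 0 0 0 0'; python3 -m crank '45 0 0 0 0 0 0;45 0 0 0 0 0 0;45 0 0 0 0 0 0;45 0 0 0 0 0 0';  python3 -m crank '45 0 0 0.03 0 0 0;45 0 0 .04 0 0 0;45 0 -.01 .04 0 0 0;45 0 -.04 0 0 0 0;45 0 -.04 0 0 0 0'; python3 -m crank '20 0 -.04 0 0 0 0;20 0 -.04 0 0 0 0;20 0 -.04 0 0 0 0;20 0 -.04 0 0 0 -1;20 -.01 -.04 0 0 0 -1';python3 -m crank '20 -.01 -.04 0 0 0 -1;20 -.01 -.04 0 0 0 -1;20 0 -.02 0 0 0 -1;20 0 0 0 0 0 0;20 0 0 0 0 0 0'; python3 -c "
from h import *
st();f=grab_frame('wrist');cv2.imwrite('pics/w17.png',f['img'])
for o in pulls(f,zmin=.008): print(*o)
f=grab_frame('top');cv2.imwrite('pics/t17.png',f['img'][80:300,130:470])
"
```

```text
clock: 23.12
tcp_pos: [0.5486, -0.0075, 0.1627]
orientation: [-2.317, -2.121, 0.003]
wrist_force: [0.5, 0.7, -0.4]
gripper_width: 0.722
clock: 23.45
tcp_pos: [0.5496, -0.006, 0.1637]
orientation: [2.315, 2.122, 0.001]
wrist_force: [-0.1, -0.0, -0.4]
gripper_width: 0.823
clock: 23.87
tcp_pos: [0.5513, -0.0945, 0.2767]
orientation: [2.306, 2.126, 0.009]
wrist_force: [1.1, -0.4, -1.0]
gripper_width: 0.823
clock: 24.28
tcp_pos: [0.5403, -0.2977, 0.2736]
orientation: [2.351, 2.081, 0.003]
wrist_force: [0.7, -0.4, 0.3]
gripper_width: 0.921
clock: 24.7
tcp_pos: [0.5187, -0.3971, 0.2729]
orientation: [-2.409, -2.017, -0.0]
wrist_force: [1.3, 1.1, -0.1]
gripper_width: 0.92
t 24.7 tcp [ 0.5187 -0.3971  0.2729] jawyaw -10.1 z [ 0.  0. -1.] F [ 1.3  1.1 -0.1] w 0.92 q [ 0.85  0.74 -0.53  1.43  0.4   1.07  0.07]
[439.  70.] [ 0.6998 -0.3322] 88.0 [0.071 0.026] 0.045 [50. 70. 90.]
[104. 161.] [ 0.3387 -0.3618] -43.5 [0.081 0.035] 0.036 [149. 160. 168.]
[281. 210.] [ 0.518  -0.4498] -11.8 [0.08  0.034] 0.036 [ 56.  86. 128.]
[338. 384.] [ 0.5469 -0.7026] -0.2 [0.241 0.039] 0.039 [40. 61. 92.]
```

View pics/w17.png

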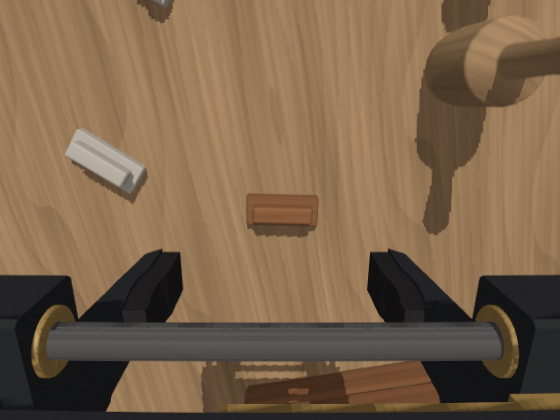

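View pics/t17.png

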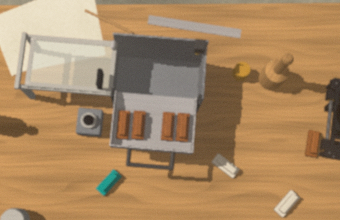

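Four pulls are in the tray. The last brown one is at (281,210) in the wrist view, which is (0.518, -0.450) in the world.

```bash
python3 -m crank '20 -.001 -.025 -.03 0 0 -1.5;20 0 -.028 -.03 0 0 0;20 0 0 -.04 0 0 0;20 0 0 -.04 0 0 0;20 0 0 -.04 0 0 0'; python3 -m crank '20 0 0 -.025 0 0 0;20 0 0 -.016 0 0 0;20 0 0 0 0 0 0;20 0 0 0 0 0 0'; python3 -c "
from h import *
st()"
```

```text
clock: 25.22
tcp_pos: [0.5195, -0.4472, 0.0921]
orientation: [2.429, 1.991, 0.003]
wrist_force: [-0.4, -0.0, 0.2]
gripper_width: 0.918
clock: 25.55
tcp_pos: [0.5194, -0.4479, 0.0527]
orientation: [2.431, 1.99, 0.002]
wrist_force: [-0.3, -0.4, 0.2]
gripper_width: 0.925
t 25.55 tcp [ 0.5194 -0.4479  0.0527] jawyaw -11.4 z [ 0.001  0.001 -1.   ] F [-0.3 -0.4  0.2] w 0.925 q [ 0.85  1.04 -0.41  1.47  0.54  0.74  0.02]
```

```bash
python3 -m crank '20 -.001 -.002 -.013 0 0 0;20 0 0 -.009 0 0 0;20 0 0 0 0 0 0'; python3 -m crank '120 0 0 0 0 0 0;120 0 0 0 0 0 0;120 0 0 0 0 0 0;120 0 0 0 0 0 0;120 0 0 0 0 0 0' 25;  python3 -m crank '120 0 0 0 0 0 0;120 0 0 0.02 0 0 0;120 0 0 0.03 0 0 0;120 0 0 .03 0 0 0;120 0 0 0.02 0 0 0' ; python3 -c "
from h import *
st();f=grab_frame('wrist');cv2.imwrite('pics/w18.png',f['img'])"
```

```text
clock: 25.8
tcp_pos: [0.5164, -0.4511, 0.0293]
orientation: [-2.432, -1.987, 0.001]
wrist_force: [-0.1, 0.2, -0.4]
gripper_width: 0.924
clock: 26.22
tcp_pos: [0.5176, -0.4513, 0.0308]
orientation: [2.432, 1.987, 0.001]
wrist_force: [0.7, 0.1, 2.5]
gripper_width: 0.721
clock: 26.63
tcp_pos: [0.518, -0.4514, 0.1327]
orientation: [2.431, 1.987, 0.002]
wrist_force: [0.2, -0.1, -0.3]
gripper_width: 0.725
t 26.63 tcp [ 0.518  -0.4514  0.1327] jawyaw -11.5 z [ 0.002 -0.001 -1.   ] F [ 0.2 -0.1 -0.3] w 0.725 q [ 0.88  0.94 -0.46  1.45  0.49  0.87  0.06]
```

View pics/w18.png

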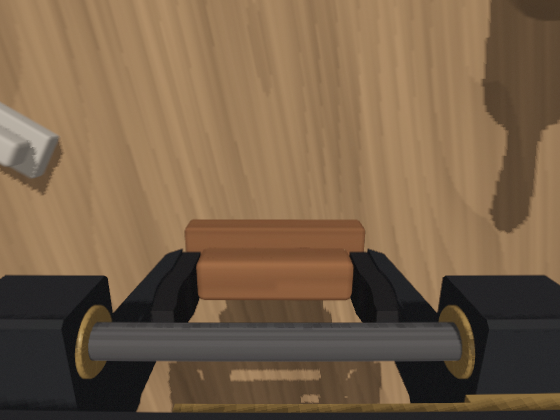

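```bash
python3 -m crank '120 0 0 .04 0 0 1.3;120 .002 .024 .032 0 0 1.3;120 .003 .038 0.005 0 0 1.3;120 .003 .039 0 0 0 1.3;120 .003 .039 0 0 0 1.3' ; python3 -m crank '120 .003 .039 0 0 0 0;120 .003 .039 0 0 0 0;120 .003 .039 0 0 0 0;120 .003 .039 0 0 0 0;120 .003 .039 0 0 0 0' ;python3 -m crank '120 .003 .039 0 0 0 0;120 .003 .039 0 0 0 0;120 0 .039 0 0 0 0;120 0 .025 0 0 0 0;120 0 0 0 0 0 0'; python3 -m crank '120 0 0 0 0 0 0;120 0 0 0 0 0 0'; python3 -c "
from h import *
st();f=grab_frame('wrist');cv2.imwrite('pics/w19.png',f['img'])"
```

```text
clock: 27.1
tcp_pos: [0.5282, -0.31, 0.2079]
orientation: [2.315, 2.121, 0.001]
wrist_force: [0.7, 0.8, -0.7]
gripper_width: 0.717
clock: 27.52
tcp_pos: [0.5428, -0.1144, 0.207]
orientation: [-2.316, -2.123, 0.0]
wrist_force: [1.3, 0.1, -0.4]
gripper_width: 0.724
clock: 27.93
tcp_pos: [0.549, 0.0346, 0.2077]
orientation: [-2.302, -2.133, -0.008]
wrist_force: [-0.3, 0.9, -0.2]
gripper_width: 0.72
clock: 28.1
tcp_pos: [0.549, 0.0248, 0.2068]
orientation: [2.316, 2.122, -0.002]
wrist_force: [0.4, -0.5, 0.2]
gripper_width: 0.728
t 28.1 tcp [0.549  0.0248 0.2068] jawyaw -5.0 z [-0.001 -0.001 -1.   ] F [ 0.4 -0.5  0.2] w 0.728 q [ 0.15  0.68 -0.46  1.83  0.43  0.73 -0.64]
```

View pics/w19.png

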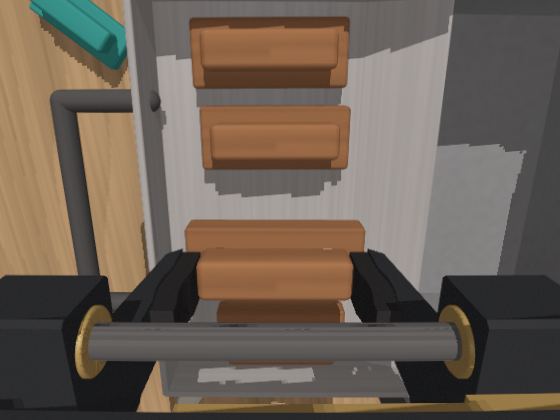

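```bash
python3 -m crank '120 0 .010 -.005 0 0 0;120 0 0 0 0 0 0;120 0 0 0 0 0 0;120 0 0 0 0 0 0'; python3 -m crank '120 0 0 -.015 0 0 0;120 0 0 -.01 0 0 0'
```

```text
clock: 28.48
tcp_pos: [0.5491, 0.0356, 0.202]
orientation: [-2.316, -2.122, 0.001]
wrist_force: [-0.3, 0.6, -0.6]
gripper_width: 0.727
clock: 28.65
tcp_pos: [0.5494, 0.0354, 0.1767]
orientation: [2.316, 2.122, 0.001]
wrist_force: [-0.4, 0.1, -1.1]
gripper_width: 0.721
```

```bash
python3 -m crank '120 0 0 -.01 0 0 0;120 0 0 -.005 0 0 0;120 0 0 0 0 0 0;120 0 0 0 0 0 0'; python3 -m crank '45 0 0 0 0 0 0;45 0 0 0 0 0 0;45 0 0 0 0 0 0;45 0 0 0 0 0 0';  python3 -m crank '45 0 0 0.03 0 0 0;45 0 0 .04 0 0 0;45 -.02 0 .04 0 0 0;45 -.04 0 0 0 0 0;45 -.04 0 0 0 0 0';python3 -m crank '45 -.01 0 0 0 0 0;100 0 0 0 0 0 0;100 0 0 0 0 0 0'; python3 -c "
from h import *
st();f=grab_frame('wrist');cv2.imwrite('pics/w20.png',f['img'])
f=grab_frame('scene');cv2.imwrite('pics/s20.png',f['img'])"
```

```text
clock: 28.98
tcp_pos: [0.5491, 0.0359, 0.1619]
orientation: [-2.316, -2.123, 0.001]
wrist_force: [0.1, 0.2, -0.9]
gripper_width: 0.723
clock: 29.32
tcp_pos: [0.5495, 0.036, 0.1625]
orientation: [2.315, 2.122, 0.001]
wrist_force: [0.2, 0.3, -0.2]
gripper_width: 0.824
clock: 29.73
tcp_pos: [0.4518, 0.0367, 0.2715]
orientation: [2.315, 2.119, 0.01]
wrist_force: [-0.5, 0.4, 0.1]
gripper_width: 0.821
clock: 29.98
tcp_pos: [0.441, 0.0359, 0.27]
orientation: [2.315, 2.122, 0.002]
wrist_force: [0.7, -0.4, 0.8]
gripper_width: 0.699
t 29.98 tcp [0.441  0.0359 0.27  ] jawyaw -5.0 z [ 0.002 -0.    -1.   ] F [ 0.7 -0.4  0.8] w 0.699 q [ 0.18  0.46 -0.54  2.05  0.36  0.71 -0.67]
```

View pics/w20.png

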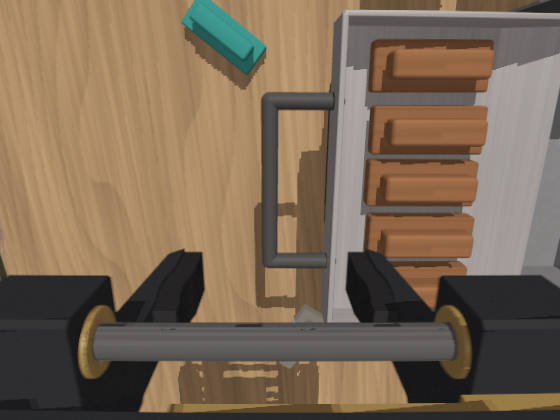

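View pics/s20.png

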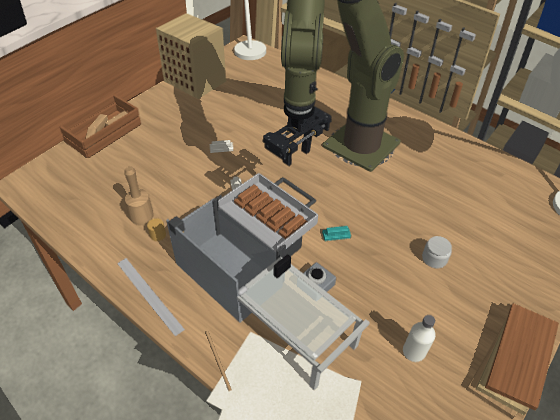

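All five pulls are side by side in the tray. The bar runs along column 270, rows 100 to 262. Next I locate the bar for the grasp.

```bash
python3 -c "
from h import *
f=grab_frame('wrist'); P=cloud(f)
print(onplane(f,[(270,181),(271,110),(269,255)],.14).round(4))
m=(P[...,2]>.13)&(P[...,2]<.155)&(P[...,0]<.455)&(P[...,0]>.41); q=P[m]; 
A=np.c_[q[:,1],np.ones(len(q))]
g=(q[:,1]>0.0)&(q[:,1]<.085); q=q[g]; print(len(q),np.polyfit(q[:,1],q[:,0],1),np.polyval(np.polyfit(q[:,1],q[:,0],1),.043),q[:,2].max(),q[:,0].min(),q[:,0].max())"
```

```text
[[ 0.4411  0.0485  0.14  ]
 [ 0.4464  0.099   0.14  ]
 [ 0.435  -0.0103  0.14  ]]
1878 [0.092084   0.43458554] 0.4385451569051632 0.1492105388785228 0.4290572290296111 0.4479565070878881
```

```bash
python3 -m crank '165 -.0015 .008 -.02 0 0 0;165 0 0 -.02 0 0 0;165 0 0 0 0 0 0;165 0 0 0 0 0 0;165 0 0 0 0 0 0'; python3 -m crank '165 0 0 0 0 0 0;165 0 0 0 0 0 0;165 0 0 0 0 0 0';python3 -c "
from h import *
st();f=grab_frame('wrist');cv2.imwrite('pics/w21.png',f['img'])"
```

```text
clock: 30.55
tcp_pos: [0.44, 0.0441, 0.2298]
orientation: [2.316, 2.122, 0.001]
wrist_force: [0.4, -1.1, 0.2]
gripper_width: 0.355
clock: 30.8
tcp_pos: [0.4396, 0.0439, 0.23]
orientation: [2.316, 2.122, 0.002]
wrist_force: [0.1, 0.1, 0.3]
gripper_width: 0.353
t 30.8 tcp [0.4396 0.0439 0.23  ] jawyaw -5.0 z [ 0.001  0.    -1.   ] F [0.1 0.1 0.3] w 0.353 q [ 0.12  0.52 -0.49  2.11  0.42  0.6  -0.75]
```

View pics/w21.png

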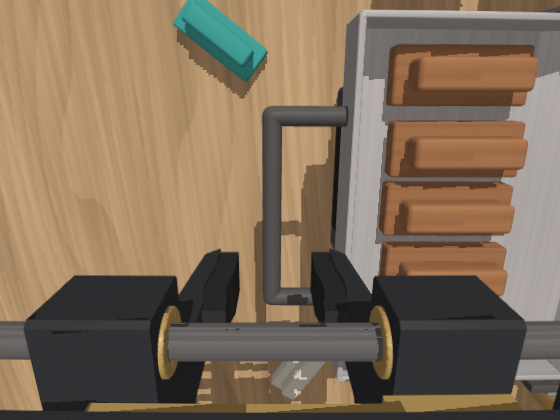

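```bash
python3 -m crank '165 0 0 -.035 0 0 0;165 0 0 -.03 0 0 0;165 0 0 -.02 0 0 0;165 0 0 -.013 0 0 0;165 0 0 0 0 0 0'; python3 -m crank '240 0 0 0 0 0 0;240 0 0 0 0 0 0;240 0 0 0 0 0 0;240 0 0 0 0 0 0' 30;python3 -c "
from h import *
st();f=grab_frame('wrist');cv2.imwrite('pics/w22.png',f['img'])"
```

```text
clock: 31.27
tcp_pos: [0.438, 0.0439, 0.1296]
orientation: [-2.314, -2.123, 0.005]
wrist_force: [-0.3, -1.2, -0.2]
gripper_width: 0.353
clock: 31.6
tcp_pos: [0.4378, 0.0441, 0.1323]
orientation: [-2.315, -2.123, 0.001]
wrist_force: [-4.8, 1.5, 3.9]
gripper_width: 0.119
t 31.6 tcp [0.4378 0.0441 0.1323] jawyaw -5.0 z [-0.001  0.    -1.   ] F [-4.8  1.5  3.9] w 0.119 q [-0.03  0.69 -0.28  2.21  0.61  0.31 -0.92]
```

View pics/w22.png

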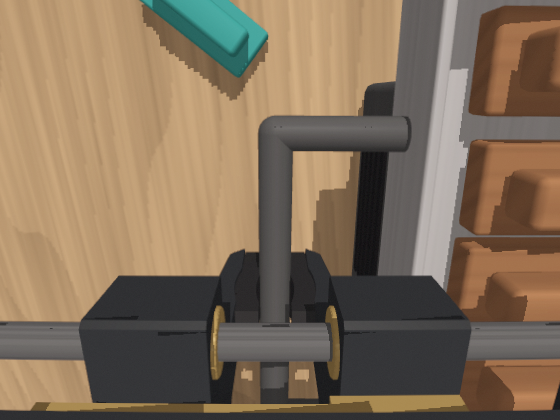

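```bash
python3 -m crank '240 .0005 0 .014 0 0 0;240 .0015 -.0001 .0139 0 0 0;240 .0024 -.0002 .0138 0 0 0;240 .0034 -.0003 .0136 0 0 0;240 .0043 -.0004 .0133 0 0 0' 35; python3 -m crank '240 .0053 -.0005 .013 0 0 0;240 .0062 -.0005 .0126 0 0 0;240 .007 -.0006 .0121 0 0 0;240 .0078 -.0007 .0116 0 0 0;240 .0086 -.0007 .011 0 0 0';python3 -c "
from h import *
st();f=grab_frame('wrist');cv2.imwrite('pics/w23.png',f['img'])"
```

```text
clock: 32.07
tcp_pos: [0.4502, 0.043, 0.2004]
orientation: [-2.314, -2.122, 0.002]
wrist_force: [2.4, 1.2, -10.7]
gripper_width: 0.113
clock: 32.48
tcp_pos: [0.487, 0.0396, 0.2604]
orientation: [2.316, 2.122, 0.003]
wrist_force: [9.0, 0.6, -19.1]
gripper_width: 0.11
t 32.48 tcp [0.487  0.0396 0.2604] jawyaw -5.0 z [ 0.001  0.001 -1.   ] F [  9.    0.6 -19.1] w 0.11 q [ 0.17  0.53 -0.53  1.94  0.38  0.76 -0.67]
```

View pics/w23.png

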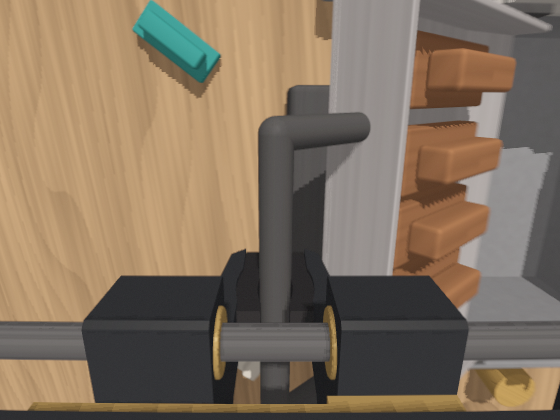

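```bash
python3 -m crank '240 .0104 -.0008 .0094 0 0 0;240 .0111 -.0009 .0085 0 0 0;240 .0112 -.0009 .0085 0 0 0' ; python3 -m crank '240 .0113 -.001 .0078 0 0 0;240 .0119 -.001 .007 0 0 0'
```

```text
clock: 32.78
tcp_pos: [0.5149, 0.037, 0.2857]
orientation: [-2.311, -2.12, 0.012]
wrist_force: [-4.8, 1.4, -5.0]
gripper_width: 0.105
clock: 32.95
tcp_pos: [0.5384, 0.0349, 0.3007]
orientation: [-2.312, -2.12, 0.011]
wrist_force: [-3.4, 0.4, -7.4]
gripper_width: 0.103
```

```bash
python3 -m crank '240 .0124 -.0011 .0063 0 0 0;240 .0128 -.0011 .0054 0 0 0;240 .0132 -.0011 .0044 0 0 0;240 .0135 -.0012 .0035 0 0 0;240 .0137 -.0012 .0026 0 0 0'; python3 -m crank '240 .006 0 0 0 0 0;240 0 0 0 0 0 0;240 0 0 0 0 0 0;240 0 0 0 0 0 0'; python3 -c "
from h import *
st();f=grab_frame('scene');cv2.imwrite('pics/s24.png',f['img'])
f=grab_frame('top');cv2.imwrite('pics/t24.png',f['img'])"
```

```text
clock: 33.37
tcp_pos: [0.6043, 0.0288, 0.3223]
orientation: [-2.312, -2.12, 0.012]
wrist_force: [-5.6, -0.0, -8.4]
gripper_width: 0.097
clock: 33.7
tcp_pos: [0.6129, 0.0281, 0.3232]
orientation: [2.316, 2.121, -0.003]
wrist_force: [-0.7, -3.2, -3.6]
gripper_width: 0.09
t 33.7 tcp [0.6129 0.0281 0.3232] jawyaw -5.0 z [-0.001 -0.002 -1.   ] F [-0.7 -3.2 -3.6] w 0.09 q [ 0.17  0.64 -0.54  1.49  0.35  1.11 -0.52]
```

View pics/s24.png

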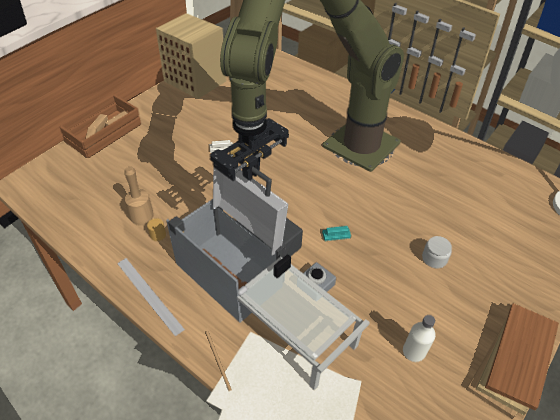

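View pics/t24.png

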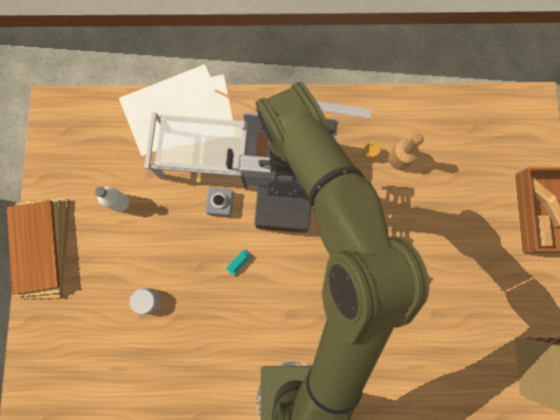

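```bash
python3 -m crank '240 0 0 0 0 0 0;240 0 0 0 0 0 0;240 0 0 0 0 0 0' ; python3 -c "
from h import *
st();f=grab_frame('wrist');cv2.imwrite('pics/w25.png',f['img'])"
```

```text
clock: 34.05
tcp_pos: [0.6129, 0.0282, 0.3232]
orientation: [2.316, 2.121, -0.004]
wrist_force: [-3.1, -5.7, -3.7]
gripper_width: 0.094
t 34.05 tcp [0.6129 0.0282 0.3232] jawyaw -5.0 z [-0.002 -0.002 -1.   ] F [-3.1 -5.7 -3.7] w 0.094 q [ 0.17  0.64 -0.54  1.49  0.35  1.11 -0.52]
```

View pics/w25.png

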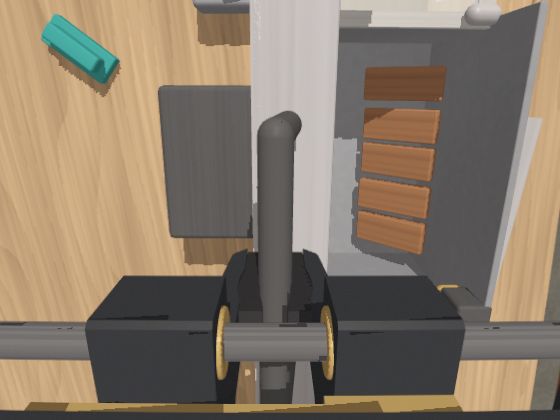

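All five pulls lie in the hopper, columns 360–440 and rows 65–250. Next I lower the tray along the reverse arc.

```bash
python3 -m crank '240 -.0099 .0009 -.0015 0 0 0;240 -.0137 .0012 -.0029 0 0 0;240 -.0135 .0012 -.0038 0 0 0;240 -.0132 .0011 -.0047 0 0 0;240 -.0128 .0011 -.0057 0 0 0' 25; python3 -m crank '240 -.0124 .0011 -.0065 0 0 0;240 -.0119 .001 -.0074 0 0 0;240 -.0113 .001 -.0082 0 0 0'
```

```text
clock: 34.52
tcp_pos: [0.5538, 0.034, 0.3064]
orientation: [2.313, 2.116, 0.011]
wrist_force: [6.6, -5.2, -4.1]
gripper_width: 0.097
clock: 34.77
tcp_pos: [0.5183, 0.0376, 0.2846]
orientation: [2.312, 2.117, 0.012]
wrist_force: [4.9, -5.3, -1.2]
gripper_width: 0.097
```

```bash
python3 -m crank '240 -.0107 .0009 -.009 0 0 0;240 -.0101 .0009 -.0097 0 0 0;240 -.0094 .0008 -.0104 0 0 0;240 -.0086 .0007 -.011 0 0 0;240 -.0078 .0007 -.0116 0 0 0';python3 -m crank '240 -.007 .0006 -.0121 0 0 0;240 -.0062 .0005 -.0126 0 0 0;240 -.0053 .0005 -.013 0 0 0;240 -.0043 .0004 -.0133 0 0 0'
```

```text
clock: 35.18
tcp_pos: [0.4707, 0.0424, 0.2327]
orientation: [2.313, 2.119, 0.01]
wrist_force: [2.1, -4.7, 1.7]
gripper_width: 0.092
clock: 35.52
tcp_pos: [0.4471, 0.0447, 0.1812]
orientation: [2.314, 2.121, 0.007]
wrist_force: [0.9, -4.3, 2.9]
gripper_width: 0.092
```

```bash
python3 -m crank '240 -.0034 .0003 -.0136 0 0 0;240 -.0024 .0002 -.0138 0 0 0;240 -.0015 .0001 -.0139 0 0 0;240 -.0005 0 -.013 0 0 0;240 0 0 0 0 0 0';python3 -m crank '240 0 0 -.003 0 0 0;240 0 0 -.003 0 0 0;240 0 0 0 0 0 0'
```

```text
clock: 35.93
tcp_pos: [0.438, 0.0455, 0.1251]
orientation: [-2.315, -2.123, -0.001]
wrist_force: [0.1, -2.2, -6.3]
gripper_width: 0.098
clock: 36.18
tcp_pos: [0.438, 0.0455, 0.1203]
orientation: [-2.315, -2.123, -0.003]
wrist_force: [-1.8, -1.8, -3.7]
gripper_width: 0.094
```

```bash
python3 -c "
from h import *
st();f=grab_frame('wrist');cv2.imwrite('pics/w26.png',f['img'])
f=grab_frame('scene');cv2.imwrite('pics/s26.png',cv2.resize(f['img'][150:330,140:380],None,fx=3,fy=3))"
```

```text
t 36.18 tcp [0.438  0.0455 0.1203] jawyaw -5.0 z [ 0.001  0.001 -1.   ] F [-1.8 -1.8 -3.7] w 0.094 q [-0.05  0.72 -0.25  2.22  0.65  0.27 -0.96]
```

View pics/w26.png

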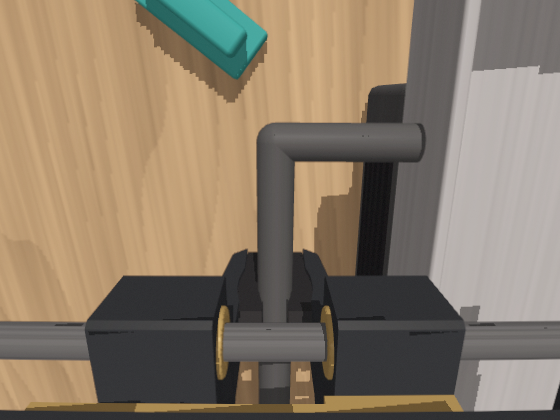

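View pics/s26.png

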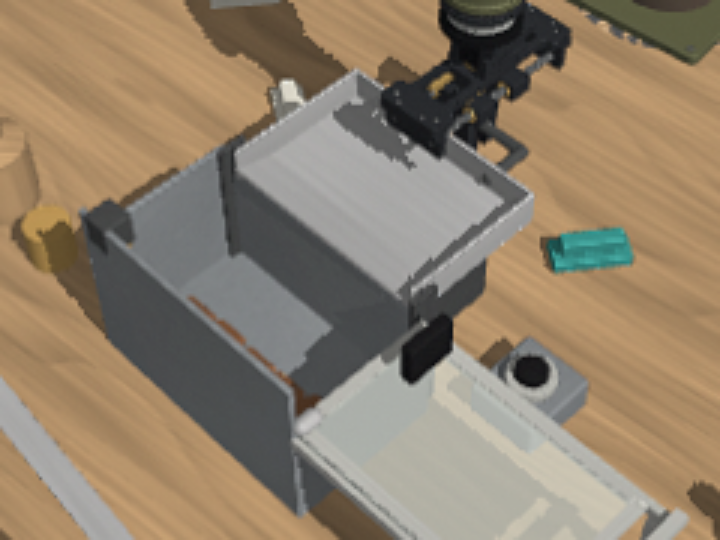

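```bash
python3 -m crank '165 0 0 0 0 0 0;165 0 0 0 0 0 0;165 0 0 0 0 0 0;165 0 0 0 0 0 0';python3 -m crank '165 0 0 .01 0 0 0;165 0 0 .03 0 0 0;165 0 0 .035 0 0 0;165 0 0 0 0 0 0';python3 -c "
from h import *
st();f=grab_frame('wrist');cv2.imwrite('pics/w27.png',f['img']);P=cloud(f)
m=(P[...,2]>.12)&(P[...,2]<.165)&(P[...,0]<.455)&(P[...,0]>.41)&(P[...,1]>.06)&(P[...,1]<.09); q=P[m]; print('bar top',len(q),np.percentile(q[:,2],[50,95]),q[:,0].min(),q[:,0].max())
m=(P[...,2]>.1)&(P[...,2]<.18)&(P[...,0]>.475)&(P[...,0]<.49)&(P[...,1]>.06)&(P[...,1]<.09); q=P[m]; print('rim',len(q),np.percentile(q[:,2],[50,95,99]))
m=(P[...,2]>.1)&(P[...,2]<.18)&(P[...,0]>.5)&(P[...,0]<.58)&(P[...,1]>.06)&(P[...,1]<.1); q=P[m]; print('floor',len(q),np.polyfit(q[:,0],q[:,2],1),q[:,2].mean())
"
```

```text
clock: 36.62
tcp_pos: [0.4385, 0.0453, 0.1203]
orientation: [2.315, 2.123, 0.003]
wrist_force: [-0.1, -0.5, 0.1]
gripper_width: 0.353
clock: 36.95
tcp_pos: [0.4404, 0.0459, 0.1994]
orientation: [2.313, 2.12, 0.013]
wrist_force: [-0.0, -0.4, 0.5]
gripper_width: 0.353
t 36.95 tcp [0.4404 0.0459 0.1994] jawyaw -5.0 z [ 0.009  0.002 -1.   ] F [-0.  -0.4  0.5] w 0.353 q [ 0.09  0.57 -0.46  2.15  0.51  0.51 -0.84]
bar top 1272 [0.1467889  0.14831719] 0.4345639032936852 0.44844546159618887
rim 1310 [0.15488789 0.16227985 0.16278393]
floor 9906 [-0.00247524  0.13096004] 0.12962372937531333
```

View pics/w27.png

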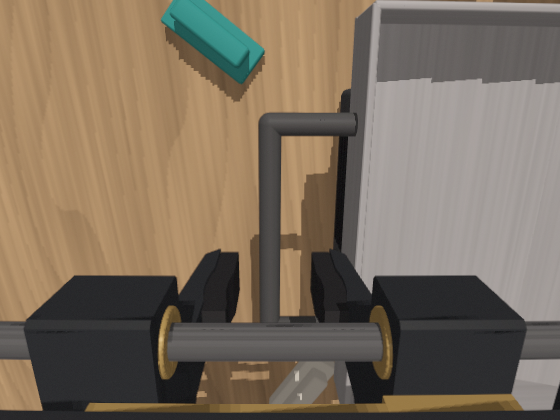

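Tray is level again: the floor slope is about 0 and the bar top is at 0.147 as before. Next I go round to the +y side of the guard grip.

```bash
python3 -m crank '255 0 0 .04 0 0 0;255 .02 .015 .03 0 0 0;255 .03 .022 0 0 0 0;255 .03 .022 0 0 0 0;255 .03 .022 0 0 0 0';python3 -m crank '255 .03 .022 0 0 0 0;255 .03 .022 0 0 0 0;255 .03 .022 0 0 0 0;255 .03 .02 0 0 0 0;255 .015 .015 0 0 0 0';python3 -m crank '255 0 0 0 0 0 0;255 0 0 0 0 0 0'; python3 -c "
from h import *
st();f=grab_frame('wrist');cv2.imwrite('pics/w28.png',f['img']);P=cloud(f)
m=(P[...,2]>.165)&(P[...,2]<.185)&(abs(P[...,0]-.68)<.05)&(P[...,1]>.14)&(P[...,1]<.25); q=P[m]; print(len(q),cv2.minAreaRect(q[:,:2].astype(np.float32)))"
```

```text
clock: 37.42
tcp_pos: [0.549, 0.1261, 0.2647]
orientation: [2.316, 2.121, -0.0]
wrist_force: [-0.8, -0.0, 0.7]
gripper_width: 0.006
clock: 37.83
tcp_pos: [0.685, 0.2283, 0.2627]
orientation: [2.316, 2.122, -0.0]
wrist_force: [0.7, -0.2, 0.3]
gripper_width: 0.008
clock: 38.0
tcp_pos: [0.6821, 0.2278, 0.2626]
orientation: [-2.314, -2.124, 0.004]
wrist_force: [1.0, 0.1, -0.8]
gripper_width: 0.005
t 38.0 tcp [0.6821 0.2278 0.2626] jawyaw -4.9 z [-0.002 -0.001 -1.   ] F [ 1.   0.1 -0.8] w 0.005 q [-0.17  0.85 -0.5   1.21  0.4   1.18 -0.76]
77 ((0.6928740739822388, 0.18362246453762054), (0.013622134923934937, 0.02830655314028263), 85.26963806152344)
```

View pics/w28.png

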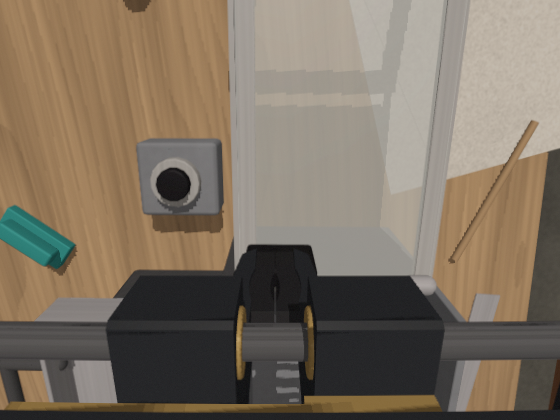

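```bash
python3 -m crank '255 0 0 -.035 0 0 0;255 0 0 -.035 0 0 0;255 0 0 -.025 0 0 0;255 0 0 -.011 0 0 0;255 0 0 0 0 0 0';python3 -m crank '255 -.0015 -.018 0 0 0 0;255 -.0015 -.018 0 0 0 0;255 -.0015 -.018 0 0 0 0;255 -.0015 -.018 0 0 0 0;255 -.0015 -.018 0 0 0 0'; python3 -m crank '255 -.0017 -.02 0 0 0 0;255 -.0017 -.02 0 0 0 0;255 -.0017 -.02 0 0 0 0;255 -.0017 -.02 0 0 0 0;255 -.0017 -.02 0 0 0 0'
```

```text
clock: 38.47
tcp_pos: [0.6805, 0.2245, 0.156]
orientation: [-2.315, -2.122, 0.01]
wrist_force: [0.8, 0.0, -0.1]
gripper_width: 0.007
clock: 38.88
tcp_pos: [0.675, 0.1387, 0.1613]
orientation: [-2.313, -2.123, -0.007]
wrist_force: [-1.1, 3.7, -1.4]
gripper_width: 0.002
clock: 39.3
tcp_pos: [0.6665, 0.0386, 0.1614]
orientation: [-2.313, -2.123, -0.006]
wrist_force: [-2.1, 3.8, -0.1]
gripper_width: 0.004
```

```bash
python3 -m crank '255 -.0015 -.018 -.002 0 0 0;255 -.0015 -.018 -.002 0 0 0;255 -.0013 -.015 0 0 0 0;255 -.0008 -.01 0 0 0 0;255 0 0 0 0 0 0'; python3 -m crank '255 -.0004 -.005 0 0 0 0;255 -.0004 -.005 0 0 0 0;255 -.0004 -.005 0 0 0 0;255 0 0 0 0 0 0'
```

```text
clock: 39.72
tcp_pos: [0.6621, -0.0282, 0.1562]
orientation: [2.317, 2.116, -0.001]
wrist_force: [-0.2, -1.0, -0.8]
gripper_width: 0.002
clock: 40.05
tcp_pos: [0.6611, -0.0322, 0.1557]
orientation: [-2.307, -2.124, -0.013]
wrist_force: [-0.1, 9.4, 0.4]
gripper_width: 0.005
```

```bash
python3 -m crank '255 -.0003 -.003 0 0 0 0;255 -.0003 -.003 0 0 0 0;255 0 0 0 0 0 0'; python3 -m crank '255 -.0003 -.003 0 0 0 0;255 -.0003 -.003 0 0 0 0;255 0 0 0 0 0 0'
```

```text
clock: 40.3
tcp_pos: [0.6604, -0.0403, 0.1556]
orientation: [-2.309, -2.125, -0.008]
wrist_force: [-0.3, 5.6, 1.6]
gripper_width: 0.002
clock: 40.55
tcp_pos: [0.6597, -0.0479, 0.1556]
orientation: [-2.312, -2.124, -0.006]
wrist_force: [-0.2, 5.7, 2.6]
gripper_width: 0.006
```

```bash
python3 -m crank '255 0 -.003 0 0 0 0;255 0 -.002 0 0 0 0;255 0 0 0 0 0 0'; python3 -c "
from h import *
st();f=grab_frame('wrist');cv2.imwrite('pics/w29.png',f['img'])"
```

```text
clock: 40.8
tcp_pos: [0.6597, -0.0479, 0.1556]
orientation: [-2.305, -2.124, -0.014]
wrist_force: [0.5, 13.2, 1.0]
gripper_width: 0.009
t 40.8 tcp [ 0.6597 -0.0479  0.1556] jawyaw -4.7 z [ 0.002  0.011 -1.   ] F [ 0.5 13.2  1. ] w 0.009 q [ 0.27  0.89 -0.51  1.52  0.5   0.86 -0.49]
```

View pics/w29.png

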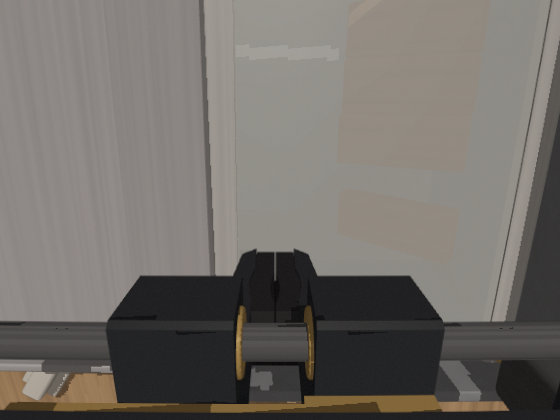

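```bash
python3 -m crank '255 0 -.003 0 0 0 0;255 0 -.002 0 0 0 0;255 0 0 0 0 0 0'; python3 -m crank '255 0 .012 0 0 0 0;255 0 .015 0.01 0 0 0;255 0 0 .04 0 0 0;255 0 0 .04 0 0 0;255 0 0 0 0 0 0';python3 -m crank '255 -.03 .03 0 0 0 0;255 -.03 .03 0 0 0 0;255 -.02 .03 0 0 0 0;255 0 .03 0 0 0 0;255 0 .03 0 0 0 0'; python3 -m crank '255 0 .03 0 0 0 0;255 0 .03 0 0 0 0;255 0 .02 0 0 0 0;255 0 0 0 0 0 0;255 0 0 0 0 0 0'; python3 -c "
from h import *
st();f=grab_frame('wrist');cv2.imwrite('pics/w30.png',f['img']);P=cloud(f)
f=grab_frame('top');cv2.imwrite('pics/t30.png',cv2.resize(f['img'][95:265,130:350],None,fx=3.5,fy=3.5));P=cloud(f)
m=(P[...,2]>.168)&(P[...,2]<.185)&(abs(P[...,0]-.66)<.05)&(abs(P[...,1]+.065)<.05); q=P[m]; print(len(q),cv2.minAreaRect(q[:,:2].astype(np.float32)))"
```

```text
clock: 41.1
tcp_pos: [0.6596, -0.048, 0.1557]
orientation: [-2.299, -2.124, -0.021]
wrist_force: [-0.1, 20.9, 1.2]
gripper_width: 0.006
clock: 41.52
tcp_pos: [0.6636, -0.0333, 0.2536]
orientation: [2.31, 2.115, 0.016]
wrist_force: [0.9, 0.1, 0.6]
gripper_width: 0.003
clock: 41.93
tcp_pos: [0.5792, 0.1148, 0.2459]
orientation: [2.315, 2.121, -0.002]
wrist_force: [1.1, 0.6, 0.2]
gripper_width: 0.005
clock: 42.35
tcp_pos: [0.5802, 0.1955, 0.2454]
orientation: [2.313, 2.124, -0.0]
wrist_force: [-0.3, -0.7, -0.7]
gripper_width: 0.009
t 42.35 tcp [0.5802 0.1955 0.2454] jawyaw -4.9 z [ 0.001 -0.001 -1.   ] F [-0.3 -0.7 -0.7] w 0.009 q [-0.11  0.71 -0.52  1.6   0.42  0.94 -0.87]
92 ((0.6585453152656555, -0.06685306876897812), (0.013828416354954243, 0.05084707960486412), 88.1617431640625)
```

View pics/w30.png

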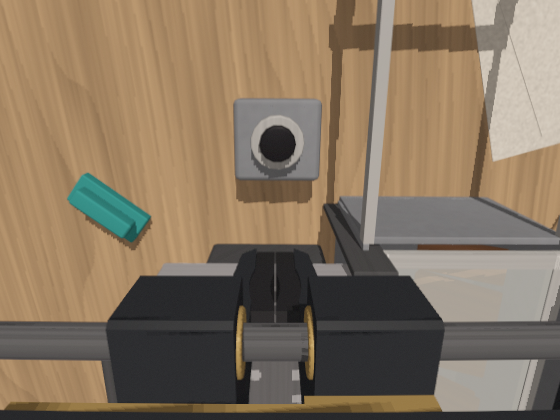

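View pics/t30.png

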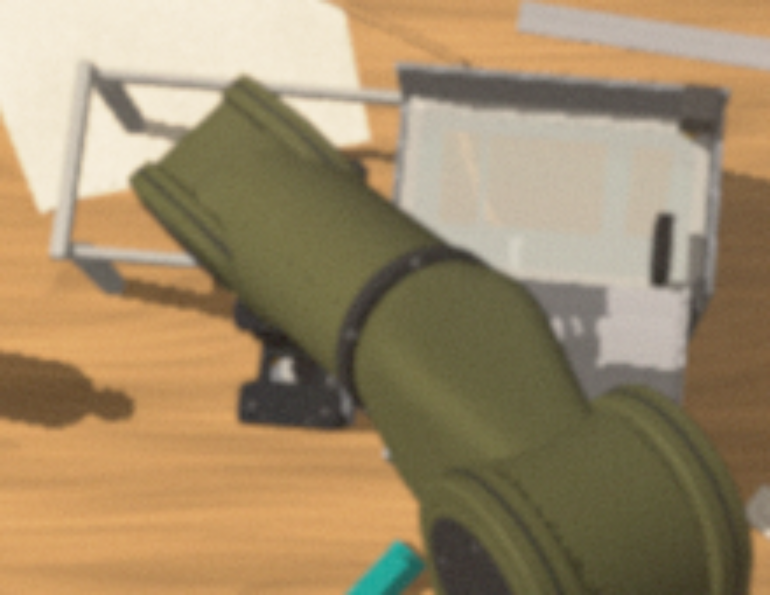

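Guard is shut: the grip is 91 mm to the -y side of centre (expected 90), with no motion under 21 N. Next is the button.

```bash
python3 -c "
from h import *
f=grab_frame('wrist')
print(onplane(f,[(277,143)],.062).round(4))
P=cloud(f); g=P[135:152,269:286].reshape(-1,3); print(g.mean(0).round(4))"
```

```text
[[0.5866 0.2249 0.062 ]]
[0.5866 0.225  0.0634]
```

Pressing with closed, centred fingers would bring the body (bottom at about z 0.12) onto the guard rail at x≈0.65. I'll open the jaws and press with the fore finger, holding the body back over free bench.

```bash
python3 -m crank '0 -.022 .017 0 0 0 0;0 -.0216 .017 0 0 0 0;0 0 0 0 0 0 0;0 0 0 0 0 0 0;0 0 0 0 0 0 0'; python3 -m crank '0 0 0 -.04 0 0 0;0 0 0 -.04 0 0 0;0 0 0 -.03 0 0 0;0 0 0 0 0 0 0;0 0 0 0 0 0 0'; python3 -c "
from h import *
st();f=grab_frame('wrist');cv2.imwrite('pics/w31.png',f['img'])"
```

```text
clock: 42.92
tcp_pos: [0.5377, 0.2269, 0.2451]
orientation: [2.317, 2.119, -0.0]
wrist_force: [1.3, 0.4, 0.2]
gripper_width: 0.359
clock: 43.33
tcp_pos: [0.537, 0.2269, 0.134]
orientation: [2.318, 2.12, -0.005]
wrist_force: [0.1, 0.1, 0.4]
gripper_width: 0.736
t 43.33 tcp [0.537  0.2269 0.134 ] jawyaw -5.1 z [-0.002 -0.002 -1.   ] F [0.1 0.1 0.4] w 0.736 q [-0.23  0.82 -0.43  1.78  0.53  0.66 -1.06]
```

View pics/w31.png

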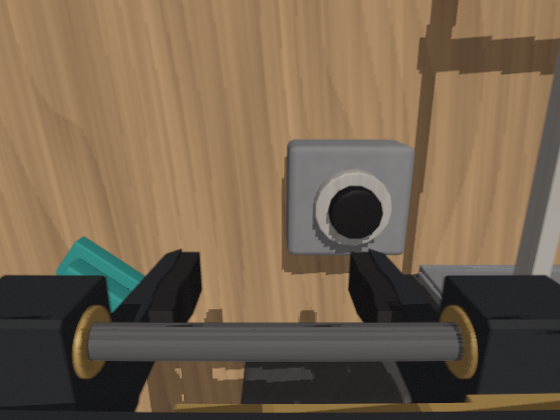

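```bash
python3 -m crank '0 0 .0025 -.02 0 0 0;0 0 0 -.02 0 0 0;0 0 0 -.012 0 0 0;0 0 0 0 0 0 0;0 0 0 0 0 0 0'; python3 -c "
from h import *
st();f=grab_frame('wrist');cv2.imwrite('pics/w32.png',f['img'])"
```

```text
clock: 43.8
tcp_pos: [0.5375, 0.2314, 0.0841]
orientation: [2.316, 2.122, 0.002]
wrist_force: [-0.4, -0.3, 0.3]
gripper_width: 0.999
t 43.8 tcp [0.5375 0.2314 0.0841] jawyaw -5.0 z [ 0.001  0.    -1.   ] F [-0.4 -0.3  0.3] w 0.999 q [-0.27  0.89 -0.38  1.8   0.58  0.56 -1.11]
```

View pics/w32.png

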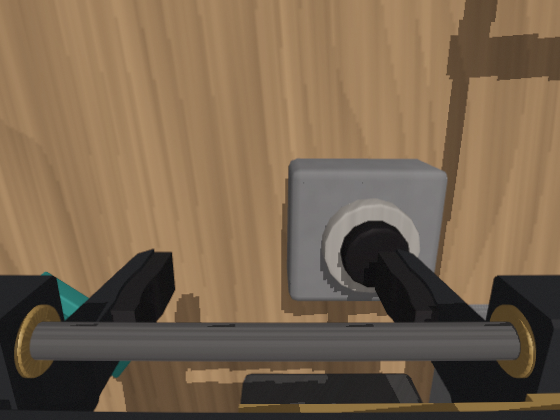

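```bash
python3 -m crank '0 0 -.002 -.006 0 0 0;0 0 0 -.004 0 0 0;0 0 0 0 0 0 0'; python3 -m crank '0 0 0 -.003 0 0 0;0 0 0 0 0 0 0';python3 -m crank '0 0 0 -.002 0 0 0;0 0 0 0 0 0 0';python3 -m crank '0 0 0 -.002 0 0 0;0 0 0 0 0 0 0'
```

```text
clock: 44.1
tcp_pos: [0.5371, 0.2289, 0.073]
orientation: [2.316, 2.122, 0.001]
wrist_force: [-0.4, -0.7, 1.5]
gripper_width: 1.002
clock: 44.27
tcp_pos: [0.5372, 0.229, 0.07]
orientation: [2.316, 2.122, 0.001]
wrist_force: [0.4, -1.4, 3.5]
gripper_width: 0.997
clock: 44.43
tcp_pos: [0.5372, 0.229, 0.0681]
orientation: [2.316, 2.122, 0.001]
wrist_force: [0.9, -1.1, 5.5]
gripper_width: 1.003
clock: 44.6
tcp_pos: [0.5372, 0.229, 0.0673]
orientation: [2.315, 2.121, 0.001]
wrist_force: [-1.9, -2.9, 10.9]
gripper_width: 1.003
```

```bash
python3 -m crank '0 0 0 -.001 0 0 0;0 0 0 0 0 0 0'; python3 -m crank '0 0 0 .01 0 0 0;0 0 0 .02 0 0 0;0 0 0 .03 0 0 0;0 0 0 .04 0 0 0;0 0 0 .04 0 0 0'; python3 -m crank '0 -.03 .02 .03 0 0 0;0 -.04 0 0 0 0 0;0 -.03 0 0 0 0 0;0 0 0 0 0 0 0;0 0 0 0 0 0 0'; python3 -c "
from h import *
st();f=grab_frame('wrist');cv2.imwrite('pics/w33.png',f['img'])
P=cloud(f)
f=grab_frame('scene');cv2.imwrite('pics/s33.png',f['img'])
f=grab_frame('top');cv2.imwrite('pics/t33.png',f['img']);P=cloud(f)
m=(P[...,2]>.168)&(P[...,2]<.185)&(abs(P[...,0]-.66)<.05)&(abs(P[...,1]+.065)<.05); q=P[m]; print('grip',len(q),cv2.minAreaRect(q[:,:2].astype(np.float32)))
m=(abs(P[...,0]-.5866)<.01)&(abs(P[...,1]-.225)<.01);print('button z',P[m][:,2].mean())
"
```

```text
clock: 44.77
tcp_pos: [0.5372, 0.2291, 0.0671]
orientation: [2.315, 2.121, 0.002]
wrist_force: [-2.9, -3.8, 18.2]
gripper_width: 0.997
clock: 45.18
tcp_pos: [0.5352, 0.2293, 0.2055]
orientation: [-2.313, -2.123, 0.004]
wrist_force: [0.6, 0.4, 0.0]
gripper_width: 1.0
clock: 45.6
tcp_pos: [0.4381, 0.2473, 0.2318]
orientation: [-2.312, -2.127, 0.002]
wrist_force: [-0.6, -0.6, -0.2]
gripper_width: 0.998
t 45.6 tcp [0.4381 0.2473 0.2318] jawyaw -4.8 z [-0.001 -0.001 -1.   ] F [-0.6 -0.6 -0.2] w 0.998 q [-0.28  0.6  -0.52  1.94  0.43  0.72 -1.14]
grip 94 ((0.6584028005599976, -0.06678377836942673), (0.01388724334537983, 0.05063489079475403), 86.51162719726562)
button z 0.06356783019901849
```

View pics/s33.png

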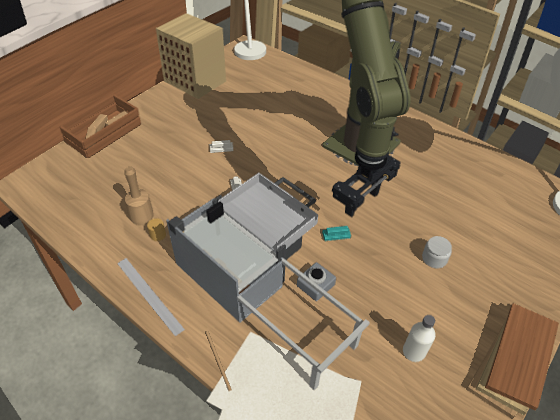

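View pics/t33.png

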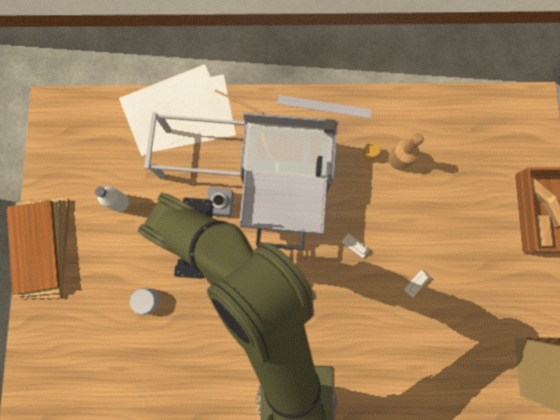

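Guard is shut (grip unmoved), the tray is level and empty, the button is back at its height, and the bystanders stand where they were. Handing in.

```bash
python3 -c "
from h import *
print(robot.close_job())"
```

```text
the job is handed in; nothing more can be done
None
```

I did the whole job in the order asked and handed it in at about 46 s of the 210 s. No verdict was reported.

- **Guard open:** I pushed it until it stopped moving under 20 N.
- **Pulls:** I laid all five brown pulls in the tray one by one and left the turquoise and white ones alone. The wrist picture showed all five in the tray before I touched the handle.
- **Tipping:** I lifted the handle to about its stop, and the wrist picture showed all five lying in the hopper. I then lowered the tray; its floor measured level and the handle was back at its starting height.
- **Guard shut:** It passed the latch and did not move under 21 N. The grip measured 91 mm to the -y side of centre, against 90 mm expected, and was unchanged at the end.
- **Start button:** It bottomed out after about 6 mm, under up to 18 N, and afterwards measured at its original height.
- **Bystanders:** The last pictures show the mallet, bottle, tin and weight in place and the gripper clear of everything.

- **Disagreed:** My lifting arc did not quite match the tray's circle, so the force at the wrist reached about 21 N and the bar slid roughly 10 mm in the grip. I corrected the arc part-way up.
- **Not checked directly:** I could not hear the latch click, so I judged it by force and position. I also did not count the pulls again after the guard was shut; one picture through the clear panel showed brown wood.

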